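# Put the piled-up desk things back in their holders

## Robot

A 6-joint arm with a two-finger parallel gripper is mounted at the origin on the work surface. World frame = base frame: x ahead of the robot, y to its left, z up, the work surface at z = 0. Lengths are in m, angles in rad, forces in N, time in s.
With the tool pointing down it reaches from about 0.25 to 0.8 m from the base axis. Payload 8.5 kg.
Tool frame: the origin (TCP) lies at the centre of the arm's flange, where the gripper is bolted on; the fingertips stand 173 mm ahead of it and the grasp point (between the pads) lies 155 mm ahead of it; z points along the fingers, y is the direction in which the jaws open and shut (so a half turn about z gives the same grasp; the last joint's range is limited). The gripper opens to 85 mm and grips with 20 to 120 N. Pads are 22 mm wide; open, the fingers measure 114 mm over their backs; the gripper's body (76 mm by 85 mm) begins 54 mm behind the grasp point. The pads swing forward as they close: fully open they stand 13 mm farther back than shut.
Start: joints at [1.331, 0.238, -0.013, 1.319, 0, 1.571], TCP at [0.125, 0.51, 0.405] pointing down, gripper open.
Joint ranges: [-2.66, 2.66], [-1.03, 1.9], [-1.14, 1.46], [-1.82, 2.27], [-1.45, 1.34], [-3.14, 3.14]. Speed limits (rad/s): [2.22, 2.22, 2.79, 3.14, 3.14, 3.14].

## Interface

Orientations are given as a unit quaternion [x, y, z, w].
In Python, from rig import ctrl gives the robot as it stands.
- The arm moves only by the tool play_rows, never from a script. Its argument "steps" is a list that holds one entry, the list of rows, each a list of 6 numbers: the shift along the world's x, y, z in mm, then the turn, a rotation vector about the world's x, y, z in degrees. A call has 1 to 12 rows; each row is the pose to reach, as a shift and turn from the pose measured when the call began; what a row does not reach only later rows make up. A row lasts 1/8 s, in which the tool goes at most 62.5 mm and 10.7 degrees, less where a joint would pass 70% of its speed; a pose out of reach is approached as far as the arm can. A call with a gripper value outside its range is refused whole. "gripper" is the opening, from 0 (shut) to 1 (fully open), set as the call begins (left out, the last holds). The fingers move at their own pace and stop on an object; "grip_force" is the grip in N (left out, the last holds). Time passes only in rows, so rows that repeat a pose let the fingers close. It gives the time, the measured TCP pose, the force and the opening at its end, in the units of the state.
- ctrl.get_state(): the state, without advancing time (a new reading comes with each control period).
- ctrl.camera(name): name is "side" or "top" or "wrist"; returns a dict with "pixels" (384x512x3 uint8, red, green, blue), "fx", "fy", "cx", "cy" (pixels), "extrinsics" (4x4, takes a point from camera to world coordinates). Camera axes: x right, y up, looking along -z (the intrinsics and any distortion apply to the point x, -y, -z); pixel columns grow to the right and rows downward; lengths in m; the calibration is good to about 2 mm. A picture is of the moment at which its call begins. There is no depth.
- ctrl.finish_job(): hands the job in, once; it reports no verdict.
Trained networks look in a picture, given as the dict that the camera call returned (one of the last four; its "shot" number tells which), for a name from the list of things; names that differ only in an ending like _2 or _b are one class to them, and where a whole thing is asked for, a point or a joint stands for the part that bears it (a point fixed in the world has none). Each returns a list of dicts, best first, with "conf" (0 to 1); they miss things now and then, are a little off and sometimes report something else, mostly with a low value. They report only what shows in the picture. A call takes as long as a camera call. They do not tell look-alikes from the thing itself.
- ctrl.regions_of(picture, target): "region" (384x512 bool, what is visible of it).
- ctrl.spot_point(picture, target): "position" ([x, y, z] in m, in world coordinates, good to about 4 mm: a listed point, or the origin of a listed thing).
The state is a dict: "time_s": time; "joint_pos": joint angles; "joint_vel": joint speeds; "effort": joint torques, N m; "position": TCP position; "tool_rot": TCP orientation; "wrist_force": force on the tool from outside, world axes, zero at the start; "ft_torque": the same for the moment, N m; "opening": finger opening in m.
Only numpy, scipy, OpenCV 4.12 (cv2) and the standard library are available. Lean on these libraries where they do the work, as an engineer would, in place of code of your own. Each camera call takes 0.05 s, during which the arm holds its last target.

## Task

After cleaning the desk, the card box, tin, note block and stamp were left in one pile. Take the pile apart and set each thing upright and flat inside the low black-rimmed holder that matches its shape and size (card box in the long one, note block in the middle-sized rectangular one, stamp in the smallest, tin in the round one). Set things down rather than dropping them, topple nothing, and leave the mug and the stapler where they stand.

Things in the scene. Friction and masses are not known exactly. Their poses are not given: they have to be found in the camera images.
- card_box: closed card-index box of light wood, 160 long x 62 wide x 40 high, flat top; the bottom of the pile, standing on the desk. The tin and the note block sit side by side on its top, centred about 40 mm either side of its middle along its length. Origin: centre of the underside; x along the length, y across the width, z up. (Sizes in mm.)
- tin: round flat steel tin with a lid, 50 across x 30 high, at one end of the card box's top. Origin: centre of the underside; z up. (Sizes in mm.)
- note_block: block of white note paper, stiff like a solid block, 76 long x 51 wide x 30 high, at the other end of the card box's top, lying lengthwise along the box. Origin: centre of the underside; x along the length, y across the width, z up. (Sizes in mm.)
- stamp: wooden hand stamp, 60 high, standing on the tin or on the note block (whichever is at that end): rectangular foot 46 long x 26 wide x 15 high, over it a round upright handle, on the foot's centre, narrow (15 to 20 across) up to 35 above the underside, then a 24 across cylinder from 35 to 55 above the underside, rounded off to 60. Origin: centre of the underside; x along the length, y across the width, z up. (Sizes in mm.)
- long_holder: low black plastic holder with a cork-lined floor, the long rectangular one: inside 176 x 78. Fixed to the desk; floor 3 mm thick, so a thing set in it rests 3 mm above the desk; the rim is 3 mm thick and its top is 9 mm above the desk. Origin: centre of the underside, at desk level; x along the length. (Sizes in mm.)
- round_holder: low black plastic holder with a cork-lined floor, the round one: inside 66 across. Fixed to the desk; floor 3 mm thick, so a thing set in it rests 3 mm above the desk; the rim is 3 mm thick and its top is 9 mm above the desk. Origin: centre of the underside, at desk level; round, so its yaw does not matter. (Sizes in mm.)
- block_holder: low black plastic holder with a cork-lined floor, the middle-sized rectangular one: inside 92 x 67. Fixed to the desk; floor 3 mm thick, so a thing set in it rests 3 mm above the desk; the rim is 3 mm thick and its top is 9 mm above the desk. Origin: centre of the underside, at desk level; x along the length. (Sizes in mm.)
- stamp_holder: low black plastic holder with a cork-lined floor, the smallest rectangular one: inside 62 x 42. Fixed to the desk; floor 3 mm thick, so a thing set in it rests 3 mm above the desk; the rim is 3 mm thick and its top is 9 mm above the desk. Origin: centre of the underside, at desk level; x along the length. (Sizes in mm.)
- mug: white coffee mug, 80 across x 92 high with a handle at its side (+y), loose, standing beyond the work area; leave it alone. Origin: centre of the underside. (Sizes in mm.)
- stapler: black and steel desk stapler, about 130 x 36 x 55 high, loose, lying beyond the work area; leave it alone. Origin: centre of the underside; x along the length. (Sizes in mm.)
Things that resemble listed ones, but are neither listed nor needed, are in the scene too. Leave any blue or turquoise look-alike of the round_holder alone.

How it is judged:
By the outcome, as a careful person would: the job done as asked, in the order asked, and still so for the second after the job is handed in, with the robot touching nothing.
It also fails if it takes over 128 s, if anything falls off the work surface, if the arm or the gripper's body presses on something with over 40 N, if the wrist force passes 120 N, or if a joint passes its speed limit or range.

## Working session

There is one attempt and no reset: what is moved stays moved. The work goes in short steps, Python scripts to look and compute and a tool call to move; the robot and the scene stay as the last step left them, time stands still between calls to the robot, and variables do not carry over. Pictures are saved under pics/ and viewed, and the job is handed in when it is done.

Besides the shell and the picture viewer there is one more tool, called after ">>>" in YAML: its name, and indented under it one key for each argument. play_rows: Moves the arm, as the interface text tells. Its arguments: {"type":"object","properties":{"steps":{"type":"array"},"gripper":{"type":"number"},"grip_force":{"type":"number"}},"required":["steps"]}

```bash
mkdir -p pics; ls; cat > h.py <<'E'
import numpy as np, cv2
from rig import ctrl
def snap(name,fn):
    p=ctrl.camera(name); cv2.imwrite('pics/'+fn+'.png',cv2.cvtColor(p['pixels'],cv2.COLOR_RGB2BGR)); return p
def pix2plane(p,u,v,z):
    E=np.array(p['extrinsics']); d=E[:3,:3]@np.array([(u-p['cx'])/p['fx'],-(v-p['cy'])/p['fy'],-1.]); o=E[:3,3]
    return (o+d*(z-o[2])/d[2])
def proj(p,X):
    E=np.array(p['extrinsics']); c=E[:3,:3].T@(np.asarray(X)-E[:3,3]); return np.array([p['cx']+p['fx']*c[0]/-c[2], p['cy']+p['fy']*(-c[1])/-c[2]])
E
python3 - <<'E'
from h import *
print(ctrl.get_state())
for n in ['top','side','wrist']:
    p=snap(n,n+'0'); print(n,{k:v for k,v in p.items() if k!='pixels'})
    for t in ['card_box','tin','note_block','stamp','long_holder','round_holder','block_holder','stamp_holder','mug','stapler']:
        print(t,[(np.round(r['position'],3).tolist(),round(r['conf'],2)) for r in ctrl.spot_point(p,t)])
E
```

```text
pics
{'time_s': 0.0, 'joint_pos': array([ 1.33096530e+00,  2.38802430e-01, -1.42615941e-02,  1.31917773e+00,
       -1.61914994e-05,  1.57078832e+00]), 'joint_vel': array([-0.00153732, -0.00045172, -0.00086484,  0.00076446,  0.00079416,
       -0.00016336]), 'effort': array([ 8.69736778e-04, -5.38771319e+01,  3.46439767e+01,  1.82492193e-02,
        1.07754652e-04,  3.13137186e-06]), 'position': array([0.12467217, 0.5098191 , 0.40406322]), 'tool_rot': array([ 1.19624316e-01,  9.92818967e-01, -7.18492738e-04, -7.84224009e-05]), 'wrist_force': array([-0.32447398,  0.21030475,  0.47050753]), 'ft_torque': array([-0.02473162,  0.03062644, -0.02625524]), 'opening': 0.08557732653875687}
top {'fx': 428.82605244639774, 'fy': 428.82605244639774, 'cx': 260.2289551851263, 'cy': 192.6627666485482, 'extrinsics': array([[ 0.06405431,  0.97744211, -0.20125599,  0.35518929],
       [-0.99792835,  0.06395039, -0.00702493,  0.00502839],
       [ 0.00600393,  0.20128904,  0.97951349,  1.13139909],
       [ 0.        ,  0.        ,  0.        ,  1.        ]]), 'shot': 1}
card_box [([0.456, 0.343, 0.003],
[... 1510 characters left out ...]
stapler [([0.757, -0.097, 0.002], 0.59)]
wrist {'fx': 270.4856671273158, 'fy': 270.4856671273158, 'cx': 256.73737577704026, 'cy': 193.80085305378833, 'extrinsics': array([[ 2.37423937e-01, -9.37927201e-01, -2.52828876e-01,
         5.95159202e-02],
       [ 9.71406094e-01,  2.29167990e-01,  6.20663590e-02,
         5.25290257e-01],
       [-2.73441010e-04, -2.60335550e-01,  9.65518165e-01,
         3.72750134e-01],
       [ 0.00000000e+00,  0.00000000e+00,  0.00000000e+00,
         1.00000000e+00]]), 'shot': 3}
card_box []
tin []
note_block []
stamp []
long_holder []
round_holder [([0.394, 0.212, -0.001], 0.7), ([0.414, 0.091, -0.003], 0.62)]
block_holder []
stamp_holder []
mug []
stapler []
```

View pics/top0.png

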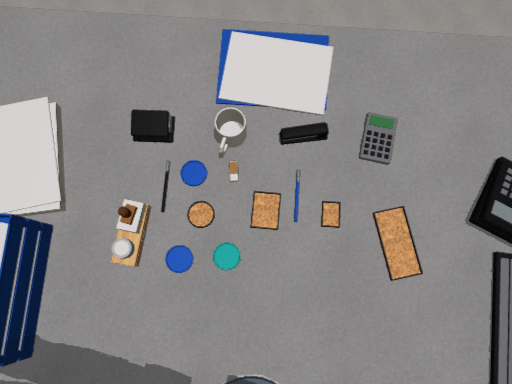

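View pics/side0.png

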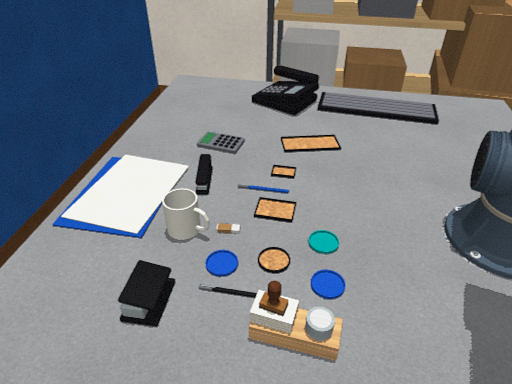

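View pics/wrist0.png

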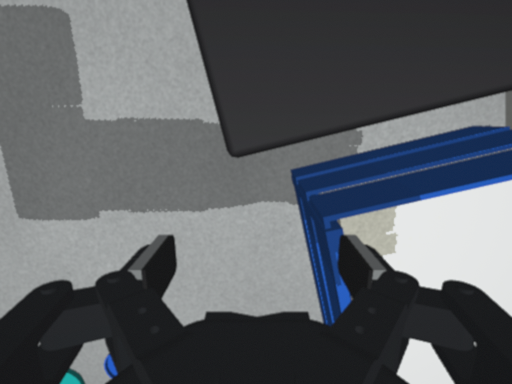

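The top view shows the pile at about (130,230), with the stamp on the note block at (128,212) and the tin at (122,248). The cork holders are round (201,214), block (266,210), stamp (331,214) and long (397,243). The blue and turquoise discs are decoys.

```bash
cat >> h.py <<'E'
def rect(p,t,z,near,maxd=0.08):
    best=None
    for r in ctrl.regions_of(p,t):
        m=r['region'].astype(np.uint8)
        n,l,s,c=cv2.connectedComponentsWithStats(m)
        if n<2: continue
        m=(l==1+np.argmax(s[1:,4])).astype(np.uint8)
        cs,_=cv2.findContours(m,cv2.RETR_EXTERNAL,cv2.CHAIN_APPROX_NONE); c=max(cs,key=len)[:,0,:]
        w=np.array([pix2plane(p,u,v,z)[:2] for u,v in c])
        if np.hypot(*(w.mean(0)-near))>maxd: continue
        (cx,cy),(a,b),th=cv2.minAreaRect((w*1000).astype(np.float32))
        if a<b: a,b,th=b,a,th+90
        th=(th+90)%180-90
        print(t,'conf',round(r['conf'],2),'c',round(cx,1),round(cy,1),'size',round(a,1),round(b,1),'yaw',round(th,1),'n',m.sum())
E
python3 - <<'E'
from h import *
for n in ['top','side']:
    p=ctrl.camera(n)
    print(n)
    rect(p,'long_holder',.009,(.473,-.353));rect(p,'block_holder',.009,(.536,-.002));rect(p,'stamp_holder',.009,(.54,-.177));rect(p,'round_holder',.009,(.514,.168))
    rect(p,'card_box',.04,(.455,.34));rect(p,'note_block',.07,(.495,.336));rect(p,'stamp',.12,(.495,.336));rect(p,'tin',.07,(.416,.345))
    for t in ['stamp','tin','note_block']:
        print(t,[(np.round(r['position'],3).tolist(),round(r['conf'],2)) for r in ctrl.spot_point(p,t)])
    for k,(u0,v0) in {'top':(135,230),'side':(290,320)}.items():
        if k==n:
            im=p['pixels'][v0-55:v0+45,u0-60:u0+70]; cv2.imwrite(f'pics/z_{n}.png',cv2.cvtColor(cv2.resize(im,None,fx=6,fy=6,interpolation=cv2.INTER_CUBIC),cv2.COLOR_RGB2BGR))
E
```

```text
top
long_holder conf 0.62 c 477.2 -353.7 size 184.2 88.3 yaw 15.2 n 2291
block_holder conf 0.72 c 541.0 -5.4 size 100.6 77.4 yaw -3.0 n 1046
stamp_holder conf 0.69 c 542.6 -178.0 size 71.9 51.5 yaw -0.8 n 502
round_holder conf 0.91 c 518.4 165.7 size 69.6 68.8 yaw 4.9 n 573
card_box conf 0.69 c 451.8 333.0 size 155.0 70.9 yaw -6.5 n 744
stamp conf 0.6 c 492.4 328.2 size 46.9 43.2 yaw -8.2 n 290
tin conf 0.63 c 414.1 340.4 size 54.7 46.5 yaw -86.3 n 372
stamp [([0.497, 0.333, 0.073], 0.68)]
tin [([0.415, 0.343, 0.042], 0.8)]
note_block [([0.498, 0.336, 0.037], 0.86)]
side
long_holder conf 0.75 c 474.6 -342.6 size 183.3 97.1 yaw 15.6 n 848
block_holder conf 0.89 c 538.2 2.9 size 100.0 85.6 yaw -3.2 n 812
stamp_holder conf 0.5 c 539.9 -168.5 size 69.8 61.7 yaw -1.3 n 290
round_holder conf 0.57 c 515.8 171.2 size 73.3 68.7 yaw -79.9 n 651
card_box conf 0.71 c 453.4 354.6 size 158.5 82.7 yaw -3.6 n 1887
note_block conf 0.78 c 493.4 345.4 size 80.7 71.1 yaw -8.5 n 1069
tin conf 0.74 c 414.2 355.6 size 63.9 47.6 yaw 76.0 n 776
stamp [([0.494, 0.337, 0.072], 0.77)]
tin [([0.416, 0.349, 0.045], 0.97), ([0.453, 0.342, 0.002], 0.28)]
note_block [([0.497, 0.334, 0.036], 0.76)]
```

View pics/z_top.png

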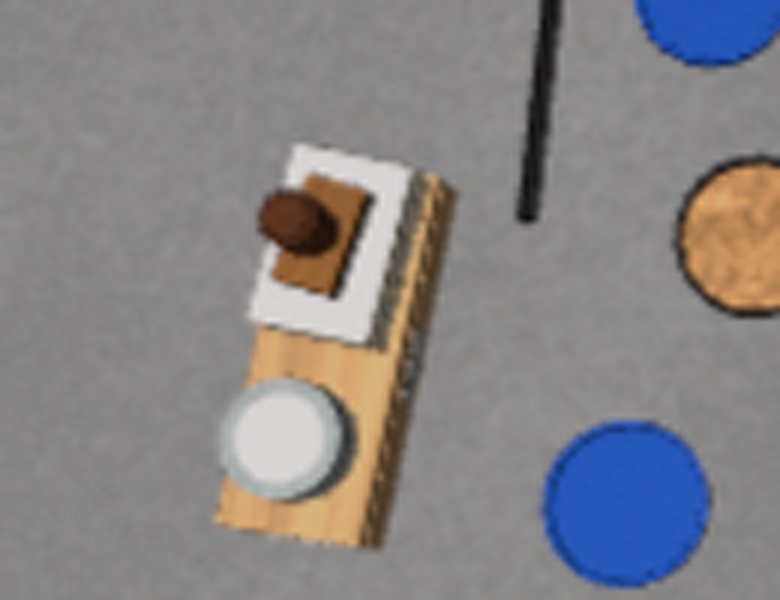

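View pics/z_side.png

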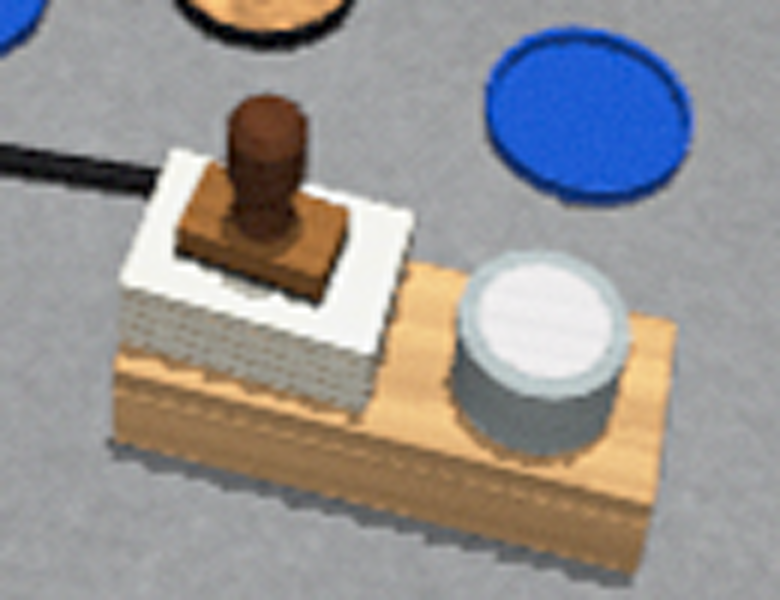

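```bash
python3 - <<'E'
from h import *
P={'top':(75,175,{'note':(.07,[(297,143),(412,172),(365,343),(248,318)]),'foot':(.085,[(310,175),(372,197),(335,297),(273,278)]),'box':(.04,[(437,172),(362,545),(217,520)]),'tin':(.07,[(283,438)]),'handle':(.12,[(288,220)])}),
'side':(230,265,{'note':(.07,[(175,148),(413,212),(380,355),(122,283)]),'foot':(.085,[(207,165),(348,208),(328,270),(177,235)]),'box':(.04,[(675,317),(655,500),(118,355)]),'tin':(.07,[(545,323)]),'handle':(.125,[(268,118)])})}
for n,(a,b,d) in P.items():
    p=ctrl.camera(n)
    for k,(z,c) in d.items():
        w=np.array([pix2plane(p,a+(x+.5)/6-.5,b+(y+.5)/6-.5,z)[:2]*1000 for x,y in c])
        print(n,k,'mean',w.mean(0).round(1))
        if len(w)>1:
            for i in range(len(w)):
                e=w[(i+1)%len(w)]-w[i]; print('   len',np.hypot(*e).round(1),'ang',np.degrees(np.arctan2(e[1],e[0])).round(1))
            if k=='box':
                print('   centre',((w[0]+w[2])/2).round(1))
E
```

```text
top note mean [494.8 334. ]
   len 50.3 ang -100.5
   len 73.3 ang 171.5
   len 50.0 ang 81.7
   len 75.3 ang -8.2
top foot mean [495.5 333. ]
   len 27.6 ang -105.7
   len 43.3 ang 166.6
   len 26.9 ang 76.9
   len 44.5 ang -12.5
top box mean [428.4 330.7]
   len 159.9 ang 175.4
   len 62.0 ang 84.1
   len 170.2 ang -25.9
   centre [456.  338.8]
top tin mean [413.6 343.4]
top handle mean [496.5 336.6]
side note mean [493.6 335.4]
   len 74.8 ang 172.2
   len 50.3 ang 84.9
   len 76.8 ang -7.5
   len 50.7 ang -97.5
side foot mean [495.9 337.1]
   len 43.6 ang 170.0
   len 22.3 ang 82.1
   len 44.4 ang -4.9
   len 26.3 ang -99.7
side box mean [428.3 351. ]
   len 61.4 ang 85.3
   len 158.6 ang -6.5
   len 168.3 ang -165.1
   centre [453.7 337.8]
side tin mean [412.9 346.6]
side handle mean [496.9 332.9]
```

```bash
cat >> h.py <<'E'
from scipy.optimize import minimize
def verts(L,W,z0,z1,pose,rnd=False):
    x,y,a=pose; a=np.radians(a)
    if rnd: pts=[(L/2*np.cos(t),L/2*np.sin(t)) for t in np.linspace(0,2*np.pi,24,endpoint=False)]
    else: pts=[(sx*L/2,sy*W/2) for sx in(-1,1) for sy in(-1,1)]
    return np.array([(x+np.cos(a)*u-np.sin(a)*v,y+np.sin(a)*u+np.cos(a)*v,z) for u,v in pts for z in (z0,z1)])
def fit(ps,t,L,W,z0,z1,x0,rnd=False):
    ms=[]
    for p in ps:
        best=None;bd=1
        pr=proj(p,[x0[0]/1000,x0[1]/1000,(z0+z1)/2000])
        for r in ctrl.regions_of(p,t):
            m=r['region']; yy,xx=np.nonzero(m)
            d=np.hypot(xx.mean()-pr[0],yy.mean()-pr[1]) if len(xx) else 99
            if d<12 and best is None: best=m
        if best is not None: ms.append((p,cv2.resize(best.astype(np.float32),None,fx=4,fy=4,interpolation=cv2.INTER_LINEAR)>.5))
    def cost(q):
        c=0
        for p,m in ms:
            V=verts(L,W,z0,z1,q,rnd)/1000; uv=np.array([proj(p,v) for v in V])
            uv=((uv+.5)*4-.5)
            hull=cv2.convexHull(uv.astype(np.float32))
            im=np.zeros(m.shape,np.uint8); cv2.fillConvexPoly(im,np.round(hull*16).astype(np.int32),1,shift=4)
            i=im>0; c+=1-(i&m).sum()/(i|m).sum()
        return c/max(len(ms),1)
    x0=np.array(x0,float); best=None
    S=np.array([x0,x0+[5,0,2],x0+[0,5,-2],x0+[-3,-3,6]])
    r=minimize(cost,x0,method='Nelder-Mead',options=dict(initial_simplex=S,xatol=.1,fatol=1e-4))
    print(t,len(ms),'views pose',r.x.round(1),'1-IoU',round(r.fun,3)); return r.x
E
python3 - <<'E'
from h import *
ps=[ctrl.camera('top'),ctrl.camera('side')]
for S in ([ps[0]],[ps[1]],ps):
    fit(S,'long_holder',182,84,0,9,(474,-352,15))
    fit(S,'block_holder',98,73,0,9,(538,-2,-3))
    fit(S,'stamp_holder',68,48,0,9,(540,-177,-1))
    fit(S,'round_holder',72,72,0,9,(515,168,0),True)
E
```

```text
long_holder 1 views pose [ 477.6 -353.9   15.7] 1-IoU 0.025
block_holder 1 views pose [541.1  -4.3  -1.6] 1-IoU 0.028
stamp_holder 1 views pose [ 542.2 -178.1    1.6] 1-IoU 0.035
round_holder 1 views pose [519.2 166.3   2. ] 1-IoU 0.053
long_holder 1 views pose [ 474.2 -350.6   16.9] 1-IoU 0.053
block_holder 1 views pose [538.6  -2.9  -1.7] 1-IoU 0.054
stamp_holder 1 views pose [ 538.1 -173.7   -2.1] 1-IoU 0.072
round_holder 1 views pose [5.172e+02 1.691e+02 1.000e-01] 1-IoU 0.037
long_holder 2 views pose [ 476.2 -353.    16.2] 1-IoU 0.06
block_holder 2 views pose [540.2  -3.9  -1.3] 1-IoU 0.057
stamp_holder 2 views pose [ 540.9 -177.5   -0.6] 1-IoU 0.118
round_holder 2 views pose [518.1 167.8   0.9] 1-IoU 0.067
```

>>> play_rows:
  steps:
    - [[46,-22,-5,0,0,0.4],[93,-44,-11,0,0,0.8],[139,-66,-16,0,0,1.2],[186,-87,-22,0,0,1.6],[232,-109,-27,0,0,2],[278,-131,-33,0,0,2.4],[325,-153,-38,0,0,2.8],[371,-175,-44,0,0,3.2],[371,-175,-44,0,0,3.2],[371,-175,-44,0,0,3.2]]
  gripper: 1
  grip_force: 30

```text
time_s: 5.1
position: [0.4956, 0.3348, 0.3604]
tool_rot: [0.092, 0.996, -0.0, -0.0]
wrist_force: [-0.7, 0.6, 0.4]
opening: 0.0853
```

```bash
cat >> h.py <<'E'
def st():
    s=ctrl.get_state(); from scipy.spatial.transform import Rotation as R
    M=R.from_quat(s['tool_rot']).as_matrix()
    print('t',round(s['time_s'],2),'pos',(s['position']*1000).round(1),'jawyaw',np.degrees(np.arctan2(M[1,1],M[0,1])).round(2),'tilt z',M[:,2].round(4),'F',s['wrist_force'].round(1),'op',round(s['opening']*1000,1))
E
python3 - <<'E'
from h import *
st()
p=snap('wrist','w1')
for t in ['stamp','note_block','tin','card_box']:
    print(t,[(np.round(r['position'],3).tolist(),round(r['conf'],2)) for r in ctrl.spot_point(p,t)])
for X in [(.496,.335,.13),(.4135,.345,.07)]: print(proj(p,X).round(1))
E
```

```text
t 5.1 pos [495.6 334.8 360.4] jawyaw 79.42 tilt z [-8.e-04 -3.e-04 -1.e+00] F [-0.7  0.6  0.4] op 85.3
stamp [([0.494, 0.336, 0.066], 0.65)]
note_block [([0.495, 0.333, 0.041], 0.94)]
tin [([0.411, 0.343, 0.039], 0.61)]
card_box [([0.458, 0.341, -0.002], 0.59)]
[257.9 211.3]
[251.9 103.4]
```

View pics/w1.png

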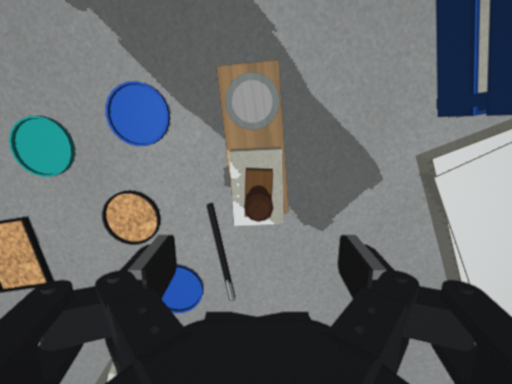

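The wrist view shows the stamp handle at (258,204) and the tin at (252,101), as predicted. I'll descend to the stamp handle.

>>> play_rows:
  steps:
    - [[0,0,-25,0,0,0],[0,0,-50,0,0,0],[0,0,-70,0,0,0],[0,0,-85,0,0,0],[0,0,-89,0,0,0],[0,0,-89,0,0,0]]

```text
time_s: 6.1
position: [0.4949, 0.3358, 0.2724]
tool_rot: [0.091, 0.996, 0.0, 0.0]
wrist_force: [-0.6, -0.0, -0.3]
opening: 0.0853
```

```bash
python3 - <<'E'
from h import *
st()
p=snap('side','s2');im=p['pixels'][200:370,200:380]; cv2.imwrite('pics/s2z.png',cv2.cvtColor(cv2.resize(im,None,fx=4,fy=3.5),cv2.COLOR_RGB2BGR))
snap('wrist','w2')
E
```

```text
t 6.1 pos [494.9 335.8 272.4] jawyaw 79.56 tilt z [ 6.e-04  4.e-04 -1.e+00] F [-0.6 -0.  -0.3] op 85.3
```

View pics/s2z.png

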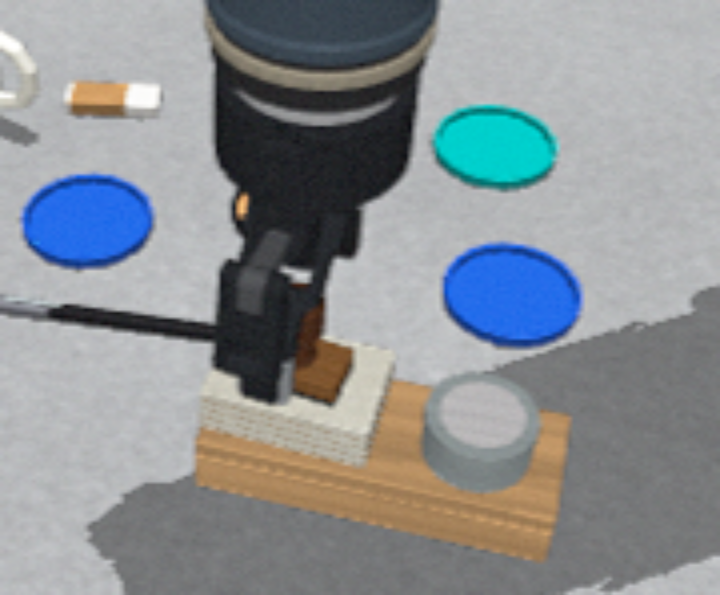

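View pics/w2.png

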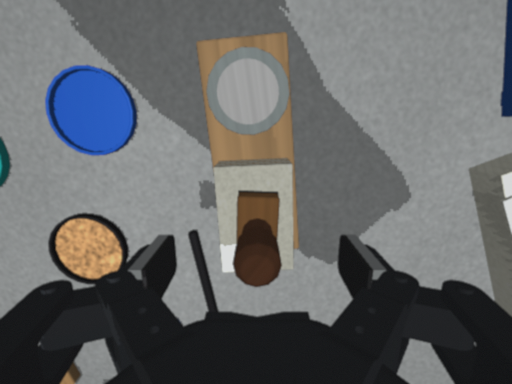

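Handle sits midway between the fingers. Closing.

>>> play_rows:
  steps:
    - [[0,0,0,0,0,0],[0,0,0,0,0,0],[0,0,0,0,0,0],[0,0,0,0,0,0],[0,0,0,0,0,0],[0,0,0,0,0,0],[0,0,0,0,0,0],[0,0,0,0,0,0]]
  gripper: 0
  grip_force: 30

```text
time_s: 7.2
position: [0.4951, 0.3358, 0.2731]
tool_rot: [0.091, 0.996, 0.001, 0.001]
wrist_force: [-1.0, -1.6, 5.7]
opening: 0.0226
```

```bash
python3 - <<'E'
from h import *
st()
p=snap('side','s3');im=p['pixels'][200:370,200:380]; cv2.imwrite('pics/s3z.png',cv2.cvtColor(cv2.resize(im,None,fx=4,fy=3.5),cv2.COLOR_RGB2BGR))
E
```

```text
t 7.2 pos [495.1 335.8 273.1] jawyaw 79.55 tilt z [ 0.0016  0.0011 -1.    ] F [-1.  -1.6  5.7] op 22.6
```

View pics/s3z.png

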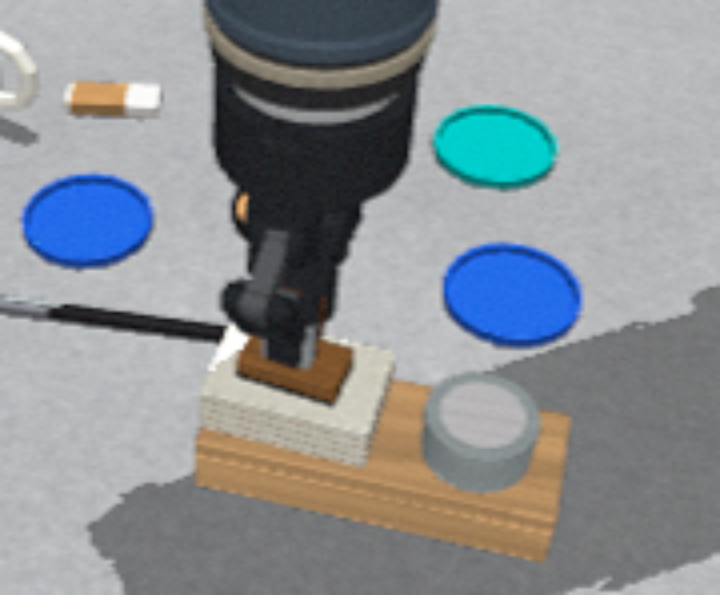

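>>> play_rows:
  steps:
    - [[0,0,10,0,0,0],[0,0,30,0,0,0],[0,0,60,0,0,0],[0,0,80,0,0,0],[0,0,90,0,0,0],[0,0,90,0,0,0]]

```text
time_s: 8.0
position: [0.4952, 0.3359, 0.3634]
tool_rot: [0.091, 0.996, 0.001, 0.001]
wrist_force: [0.1, -0.3, -1.5]
opening: 0.0227
```

```bash
python3 - <<'E'
from h import *
st()
p=snap('side','s4');im=p['pixels'][150:370,170:390]; cv2.imwrite('pics/s4z.png',cv2.cvtColor(cv2.resize(im,None,fx=3,fy=2.7),cv2.COLOR_RGB2BGR))
snap('wrist','w4')
E
```

```text
t 8.0 pos [495.2 335.9 363.4] jawyaw 79.55 tilt z [ 0.0022  0.0015 -1.    ] F [ 0.1 -0.3 -1.5] op 22.7
```

View pics/s4z.png

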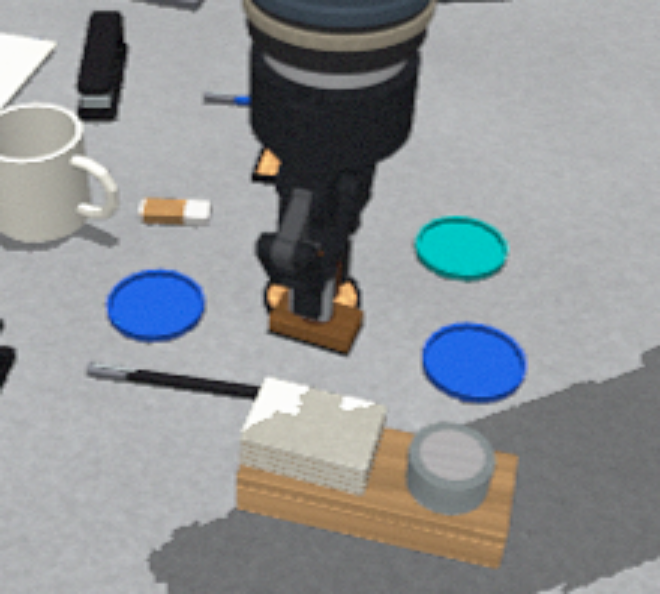

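View pics/w4.png

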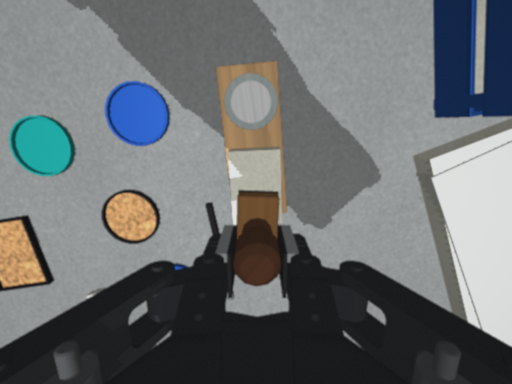

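Stamp is held square and upright. Carrying it across to the stamp holder.

>>> play_rows:
  steps:
    - [[3,-30,0,0,0,0.5],[7,-80,0,0,0,1.5],[12,-135,0,0,0,2.5],[17,-190,0,0,0,3.5],[22,-245,0,0,0,4.5],[27,-300,0,0,0,5.5],[32,-355,0,0,0,6.5],[36,-410,0,0,0,8],[40,-460,0,0,0,9],[44,-500,0,0,0,10],[45,-512,0,0,0,10],[45,-512,0,0,0,10]]

```text
time_s: 9.6
position: [0.5397, -0.1766, 0.3614]
tool_rot: [0.005, 1.0, 0.001, -0.0]
wrist_force: [-0.5, 0.7, -1.7]
opening: 0.0229
```

```bash
python3 - <<'E'
from h import *
st()
p=snap('wrist','w5')
for t in ['stamp_holder','long_holder','block_holder']:
    print(t,[(np.round(r['position'],3).tolist(),round(r['conf'],2)) for r in ctrl.spot_point(p,t)])
fit([p],'stamp_holder',68,48,0,9,(540,-177,-1))
fit([p],'block_holder',98,73,0,9,(538,-2,-3))
E
```

```text
t 9.6 pos [ 539.7 -176.6  361.4] jawyaw 89.46 tilt z [-9.0e-04  1.2e-03 -1.0e+00] F [-0.5  0.7 -1.7] op 22.9
stamp_holder [([0.542, -0.173, 0.001], 0.79)]
long_holder [([0.48, -0.353, -0.004], 0.67)]
block_holder [([0.54, -0.001, 0.0], 0.85)]
stamp_holder 1 views pose [ 539.1 -176.7    0.6] 1-IoU 0.278
block_holder 1 views pose [538.5  -4.9  -0.8] 1-IoU 0.021
```

View pics/w5.png

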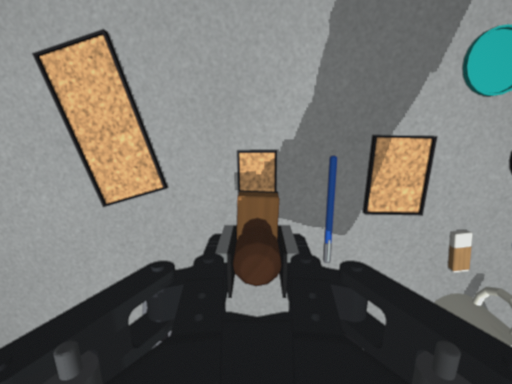

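>>> play_rows:
  steps:
    - [[0,0,-25,0,0,0],[0,0,-60,0,0,0],[0,0,-95,0,0,0],[0,0,-120,0,0,0],[0,0,-132,0,0,0],[0,0,-138,0,0,0],[0,0,-138,0,0,0]]

```text
time_s: 10.78
position: [0.5402, -0.1751, 0.2248]
tool_rot: [0.003, 1.0, 0.0, 0.001]
wrist_force: [0.4, -0.2, -0.1]
opening: 0.0229
```

```bash
python3 - <<'E'
from h import *
st()
p=snap('side','s6');im=p['pixels'][100:220,210:350]; cv2.imwrite('pics/s6z.png',cv2.cvtColor(cv2.resize(im,None,fx=5,fy=5),cv2.COLOR_RGB2BGR))
p=snap('top','t6');im=p['pixels'][170:260,280:400]; cv2.imwrite('pics/t6z.png',cv2.cvtColor(cv2.resize(im,None,fx=6,fy=6),cv2.COLOR_RGB2BGR))
snap('wrist','w6')
E
```

```text
t 10.78 pos [ 540.2 -175.1  224.8] jawyaw 89.64 tilt z [ 1.1e-03  4.0e-04 -1.0e+00] F [ 0.4 -0.2 -0.1] op 22.9
```

View pics/s6z.png

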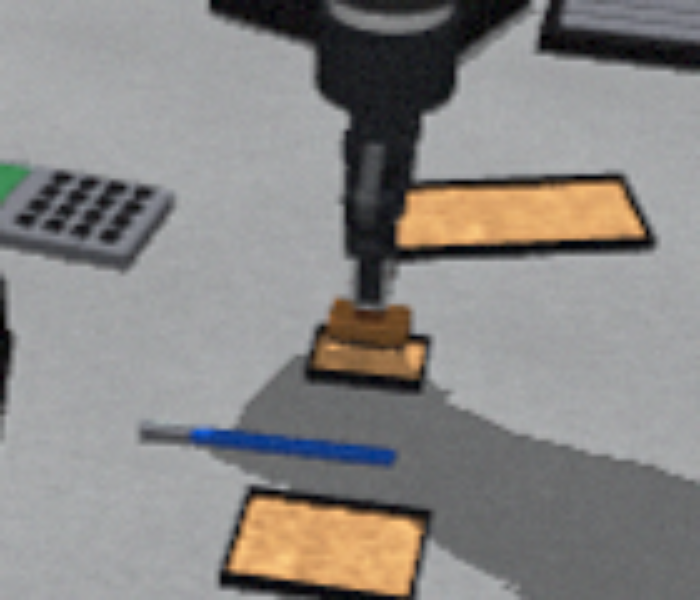

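View pics/w6.png

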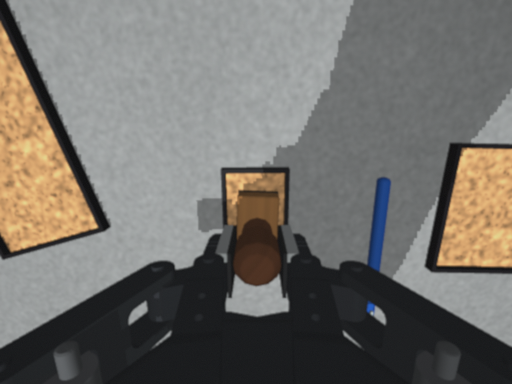

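```bash
python3 - <<'E'
from h import *
p=ctrl.camera('wrist')
for z in (.009,): print([ (pix2plane(p,u,v,z)*1000).round(1) for u,v in [(222,168.5),(289,167.5),(223,215),(289,215)]])
E
```

```text
[array([ 505.2, -199.3,    9. ]), array([ 504.8, -153.2,    9. ]), array([ 539.1, -199.9,    9. ]), array([ 539.4, -152.3,    9. ])]
```

>>> play_rows:
  steps:
    - [[-1,-1,-4,0,0,0],[-1,-1,-9,0,0,0],[-1,-1,-13,0,0,0],[-1,-1,-16,0,0,0],[-1,-1,-17,0,0,0],[-1,-1,-18,0,0,0],[-1,-1,-18,0,0,0]]

```text
time_s: 11.85
position: [0.5393, -0.1763, 0.2072]
tool_rot: [0.003, 1.0, 0.0, 0.001]
wrist_force: [0.5, -0.5, -0.9]
opening: 0.0225
```

>>> play_rows:
  steps:
    - [[0,0,-1,0,0,0],[0,0,-1,0,0,0],[0,0,-1.5,0,0,0],[0,0,-1.5,0,0,0]]

```text
time_s: 12.35
position: [0.5393, -0.1763, 0.2061]
tool_rot: [0.003, 1.0, -0.0, 0.001]
wrist_force: [-1.5, -0.2, 5.0]
opening: 0.0229
```

Contact at the expected height (5 N). Releasing, then retreating.

>>> play_rows:
  steps:
    - [[0,0,0,0,0,0],[0,0,0,0,0,0],[0,0,0,0,0,0],[0,0,0,0,0,0],[0,0,5,0,0,0],[0,0,25,0,0,0],[0,0,60,0,0,0],[0,0,100,0,0,0],[0,0,130,0,0,0]]
  gripper: 0.55

```text
time_s: 13.48
position: [0.5393, -0.1764, 0.3382]
tool_rot: [0.003, 1.0, -0.0, 0.002]
wrist_force: [0.4, 0.4, -0.1]
opening: 0.0471
```

```bash
python3 - <<'E'
from h import *
st()
p=snap('side','s7');im=p['pixels'][100:220,210:350]; cv2.imwrite('pics/s7z.png',cv2.cvtColor(cv2.resize(im,None,fx=5,fy=5),cv2.COLOR_RGB2BGR))
snap('wrist','w7')
E
```

```text
t 13.47 pos [ 539.3 -176.4  338.2] jawyaw 89.63 tilt z [ 3.8e-03 -5.0e-04 -1.0e+00] F [ 0.4  0.4 -0.1] op 47.1
```

View pics/s7z.png

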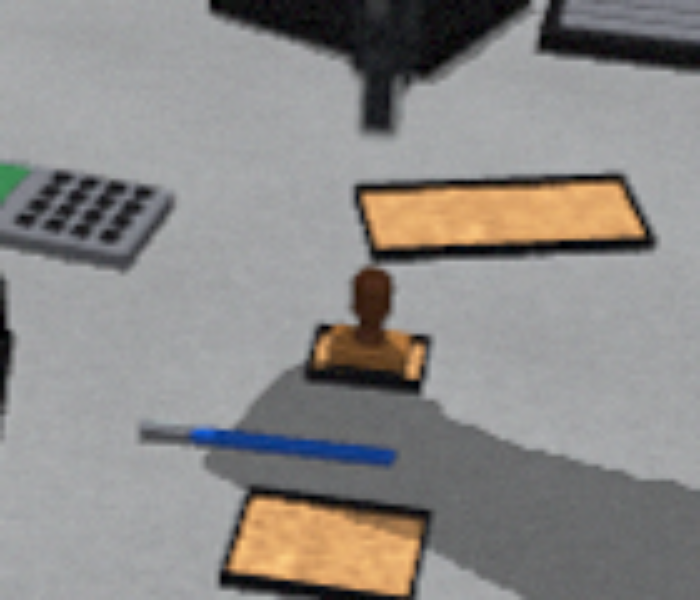

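View pics/w7.png

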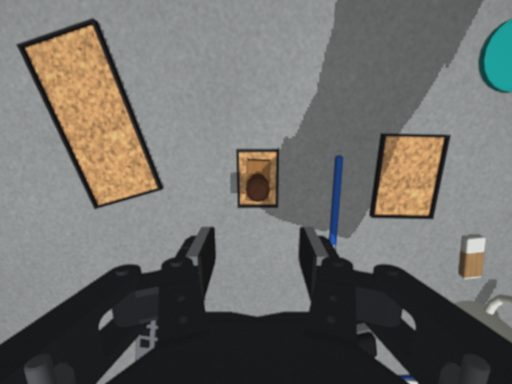

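Stamp stands in its holder, at (258,180) in the wrist view, upright in the side view.

```bash
python3 - <<'E'
from h import *
p=ctrl.camera('wrist')
for n,c in {'block':[(383.5,133.5),(450,135),(433,218.5),(371,216.5)],'long':[(18,45),(96,19.5),(162,188),(95,208)]}.items():
    w=np.array([pix2plane(p,u,v,.009)[:2]*1000 for u,v in c]); print(n,w.mean(0).round(1),w.round(0).tolist())
fit([p],'block_holder',98,73,0,9,(538,-2,-3))
fit([p],'long_holder',182,84,0,9,(476,-352,15))
E
```

```text
block [538.4  -6.1] [[490.0, -41.0], [492.0, 31.0], [588.0, 29.0], [585.0, -44.0]]
long [ 475.5 -349.6] [[401.0, -414.0], [380.0, -333.0], [549.0, -286.0], [572.0, -366.0]]
block_holder 1 views pose [538.6  -4.8  -1.6] 1-IoU 0.017
long_holder 0 views pose [ 476. -352.   15.] 1-IoU 0.0
```

>>> play_rows:
  steps:
    - [[-5,25,5,0,0.2,0],[-15,70,10,0,0.2,-0.5],[-28,120,10,0,0.2,-1],[-42,175,10,0,0.2,-1.5],[-55,230,10,0,0.2,-2],[-68,285,10,0,0.2,-2.5],[-82,340,10,0,0.2,-3],[-95,395,10,0,0.2,-3.5],[-108,450,10,0,0.2,-4],[-120,500,10,0,0.2,-4.6],[-126,521,10,0,0.2,-4.6],[-126,521,10,0,0.2,-4.6]]
  gripper: 1

```text
time_s: 15.22
position: [0.4123, 0.3459, 0.3442]
tool_rot: [0.042, 0.999, -0.001, -0.002]
wrist_force: [0.1, -0.7, -0.4]
opening: 0.0853
```

```bash
python3 - <<'E'
from h import *
st()
p=snap('wrist','w8')
for t in ['note_block','tin','card_box']:
    print(t,[(np.round(r['position'],3).tolist(),round(r['conf'],2)) for r in ctrl.spot_point(p,t)])
print([proj(p,X).round(1) for X in [(.4135,.345,.07),(.4943,.3347,.07)]])
fit([p],'tin',50,50,40,70,(413.5,345,0),True)
fit([p],'note_block',76,51,40,70,(494,335,-8))
E
```

```text
t 15.22 pos [412.3 345.9 344.2] jawyaw 85.18 tilt z [-0.0034 -0.0014 -1.    ] F [ 0.1 -0.7 -0.4] op 85.3
note_block [([0.494, 0.333, 0.04], 0.71)]
tin [([0.412, 0.344, 0.041], 0.87), ([0.456, 0.34, -0.003], 0.73)]
card_box [([0.457, 0.34, 0.001], 0.91)]
[array([256.8, 197.8]), array([253.4, 275.5])]
tin 1 views pose [412.1 344.5   1.8] 1-IoU 0.077
note_block 1 views pose [492.5 334.4  -7.4] 1-IoU 0.052
```

View pics/w8.png

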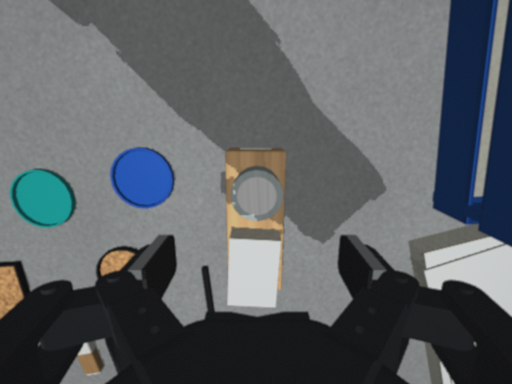

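>>> play_rows:
  steps:
    - [[0,-1,-25,0,-0.2,0],[0.5,-1,-60,0,-0.2,0],[0.5,-1,-90,0,-0.2,0],[0.5,-1,-110,0,-0.2,0],[0.5,-1,-119,0,-0.2,0],[0.5,-1,-122,0,-0.2,0],[0.5,-1,-122,0,-0.2,0]]

```text
time_s: 16.4
position: [0.4142, 0.3428, 0.2242]
tool_rot: [0.044, 0.999, 0.0, 0.001]
wrist_force: [1.0, 0.9, -0.2]
opening: 0.0859
```

```bash
python3 - <<'E'
from h import *
st()
p=snap('side','s9');im=p['pixels'][220:370,220:380]; cv2.imwrite('pics/s9z.png',cv2.cvtColor(cv2.resize(im,None,fx=4,fy=4),cv2.COLOR_RGB2BGR))
snap('wrist','w9')
E
```

```text
t 16.4 pos [414.2 342.8 224.2] jawyaw 84.93 tilt z [ 2.5e-03  4.0e-04 -1.0e+00] F [ 1.   0.9 -0.2] op 85.9
```

View pics/s9z.png

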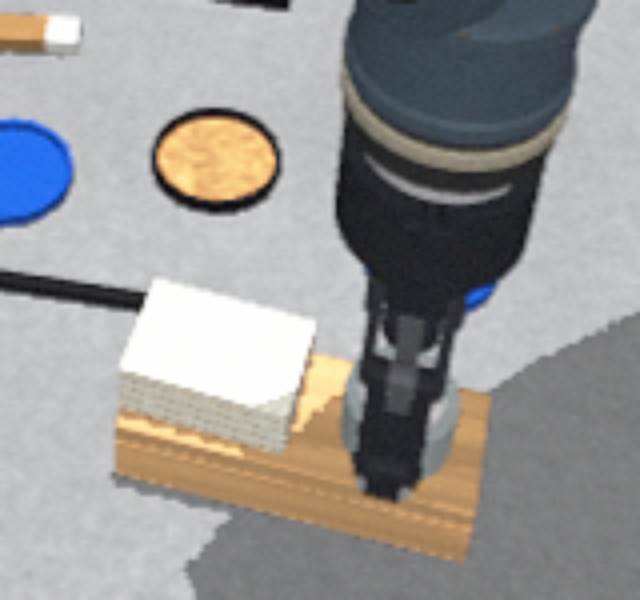

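View pics/w9.png

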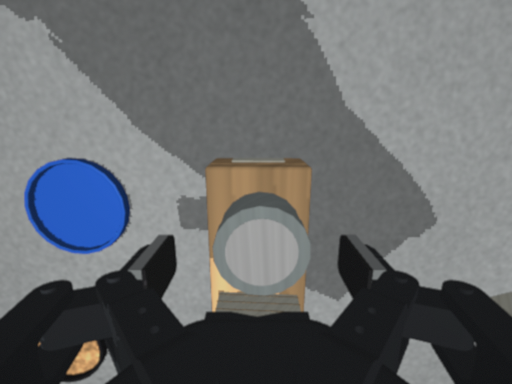

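>>> play_rows:
  steps:
    - [[-0.5,1.5,-2,0,0,0],[-0.5,1.5,-3,0,0,0],[-0.5,1.5,-3,0,0,0]]

```text
time_s: 16.88
position: [0.4136, 0.3445, 0.2213]
tool_rot: [0.044, 0.999, 0.0, 0.001]
wrist_force: [-0.4, 0.5, 0.2]
opening: 0.0855
```

>>> play_rows:
  steps:
    - [[0,0,0,0,0,0],[0,0,0,0,0,0],[0,0,0,0,0,0],[0,0,0,0,0,0],[0,0,0,0,0,0],[0,0,0,0,0,0],[0,0,0,0,0,0]]
  gripper: 0
  grip_force: 35

```text
time_s: 17.75
position: [0.4136, 0.3444, 0.2217]
tool_rot: [0.044, 0.999, 0.0, 0.001]
wrist_force: [-2.0, -1.0, 5.4]
opening: 0.0488
```

```bash
python3 - <<'E'
from h import *
st()
p=snap('side','s10');im=p['pixels'][220:370,220:380]; cv2.imwrite('pics/s10z.png',cv2.cvtColor(cv2.resize(im,None,fx=4,fy=4),cv2.COLOR_RGB2BGR))
E
```

```text
t 17.75 pos [413.6 344.4 221.7] jawyaw 84.95 tilt z [ 2.9e-03  8.0e-04 -1.0e+00] F [-2.  -1.   5.4] op 48.8
```

View pics/s10z.png

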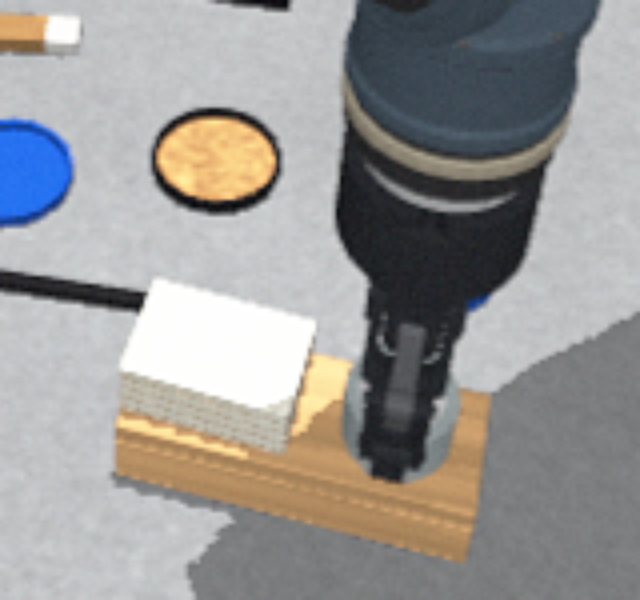

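Tin gripped at 48.8 mm. Lifting, then carrying it to the black-rimmed cork round holder.

>>> play_rows:
  steps:
    - [[0,0,8,0,0,0],[0,0,30,0,0,0],[0,0,65,0,0,0],[5,-10,90,0,0,0],[25,-45,100,0,0,0],[50,-88,100,0,0,0],[75,-130,100,0,0,0],[96,-165,100,0,0,0],[103,-176,100,0,0,0],[103,-176,100,0,0,0]]

```text
time_s: 19.05
position: [0.5168, 0.1681, 0.3217]
tool_rot: [0.045, 0.999, 0.001, 0.001]
wrist_force: [-0.4, 0.3, -1.0]
opening: 0.0488
```

```bash
python3 - <<'E'
from h import *
st()
p=snap('wrist','w11')
fit([p],'tin',50,50,100,130,(516,168,0),True)
q=ctrl.camera('side'); 
fit([q],'round_holder',72,72,0,9,(515,168,0),True)
for t in ['round_holder']:
    print(t,[(np.round(r['position'],3).tolist(),round(r['conf'],2)) for r in ctrl.spot_point(p,t)])
E
```

```text
t 19.05 pos [516.8 168.1 321.7] jawyaw 84.87 tilt z [ 0.0027  0.001  -1.    ] F [-0.4  0.3 -1. ] op 48.8
tin 0 views pose [516. 168.   0.] 1-IoU 0.0
round_holder 1 views pose [517.2 168.8   0.6] 1-IoU 0.031
round_holder [([0.628, 0.196, -0.001], 0.87), ([0.414, 0.091, 0.0], 0.82), ([0.522, 0.17, 0.0], 0.67), ([0.395, 0.212, -0.004], 0.62)]
```

View pics/w11.png

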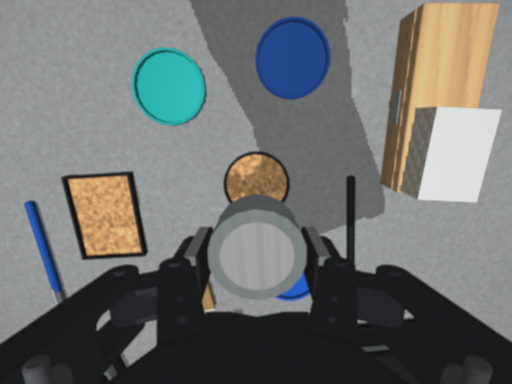

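```bash
python3 - <<'E'
from h import *
p=ctrl.camera('wrist')
for a in [(257,152),(224,183),(290,183)]: print((pix2plane(p,*a,.009)*1000).round(1))
for c in [(517,168,9)]:
    V=verts(72,72,9,9,c,True)/1000; uv=np.array([proj(p,v) for v in V]); print(uv.min(0),uv.max(0))
E
```

```text
[481.  172.7   9. ]
[510.7 134.9   9. ]
[516.7 204.8   9. ]
[221.77765591 152.23641657] [289.24310005 217.90028191]
```

>>> play_rows:
  steps:
    - [[0,1,-25,0,0.1,0],[0,1,-60,0,0.1,0],[0,1,-90,0,0.1,0],[0,1,-112,0,0.1,0],[0,1,-122,0,0.1,0],[0,1,-126,0,0.1,0],[0,1,-126,0,0.1,0]]

```text
time_s: 20.23
position: [0.5163, 0.1706, 0.1962]
tool_rot: [0.043, 0.999, 0.001, 0.001]
wrist_force: [0.3, -0.9, -2.0]
opening: 0.0485
```

```bash
python3 - <<'E'
from h import *
st()
p=snap('side','s12');im=p['pixels'][180:300,220:360]; cv2.imwrite('pics/s12z.png',cv2.cvtColor(cv2.resize(im,None,fx=5,fy=5),cv2.COLOR_RGB2BGR))
snap('wrist','w12')
E
```

```text
t 20.23 pos [516.3 170.6 196.2] jawyaw 85.05 tilt z [ 0.0018  0.0011 -1.    ] F [ 0.3 -0.9 -2. ] op 48.5
```

View pics/s12z.png

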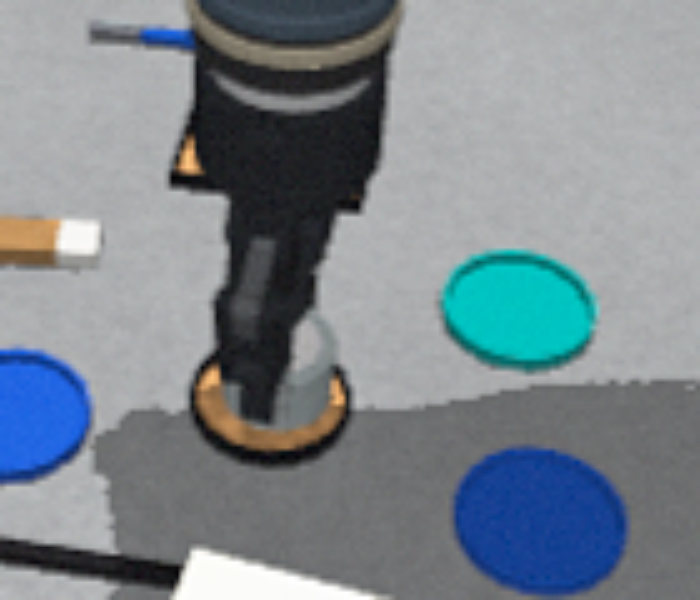

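View pics/w12.png

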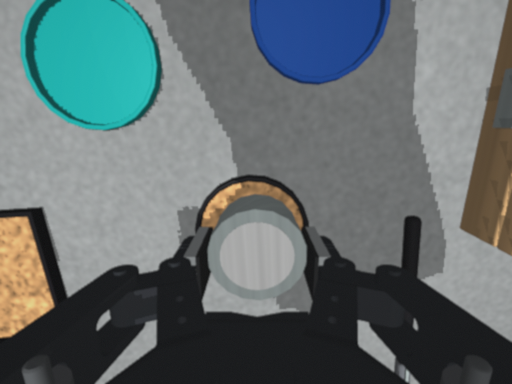

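>>> play_rows:
  steps:
    - [[0,-2,0,0,0.1,0],[0,-2.5,-3,0,0.1,0],[0,-2.5,-6,0,0.1,0],[0,-2.5,-9,0,0.1,0],[0,-2.5,-10.5,0,0.1,0],[0,-2.5,-10.5,0,0.1,0]]

```text
time_s: 21.08
position: [0.5164, 0.168, 0.1858]
tool_rot: [0.043, 0.999, 0.001, 0.0]
wrist_force: [-0.9, 0.6, -1.8]
opening: 0.0486
```

>>> play_rows:
  steps:
    - [[0,0,-0.8,0,0,0],[0,0,-0.8,0,0,0],[0,0,-1.3,0,0,0],[0,0,-1.3,0,0,0]]

```text
time_s: 21.58
position: [0.5164, 0.168, 0.1847]
tool_rot: [0.043, 0.999, 0.001, 0.0]
wrist_force: [-1.2, -0.0, 3.1]
opening: 0.0487
```

>>> play_rows:
  steps:
    - [[0,0,0,0,0,0],[0,0,0,0,0,0],[0,0,0,0,0,0],[0,0,0,0,0,0],[0,0,5,0,0,0],[0,0,25,0,0,0],[0,0,60,0,0,0],[0,0,100,0,0,0],[0,0,140,0,0,0]]
  gripper: 0.8

```text
time_s: 22.7
position: [0.5162, 0.168, 0.3264]
tool_rot: [0.043, 0.999, 0.001, 0.0]
wrist_force: [0.9, -0.2, 0.1]
opening: 0.0683
```

```bash
python3 - <<'E'
from h import *
st()
p=snap('side','s13');im=p['pixels'][180:300,220:360]; cv2.imwrite('pics/s13z.png',cv2.cvtColor(cv2.resize(im,None,fx=5,fy=5),cv2.COLOR_RGB2BGR))
fit([p],'note_block',76,51,40,70,(494,335,-8))
fit([p],'card_box',160,62,0,40,(455,338,-5))
E
```

```text
t 22.7 pos [516.2 168.  326.4] jawyaw 85.04 tilt z [ 7.0e-04  1.4e-03 -1.0e+00] F [ 0.9 -0.2  0.1] op 68.3
note_block 1 views pose [493.8 335.1  -7.8] 1-IoU 0.034
card_box 0 views pose [455. 338.  -5.] 1-IoU 0.0
```

View pics/s13z.png

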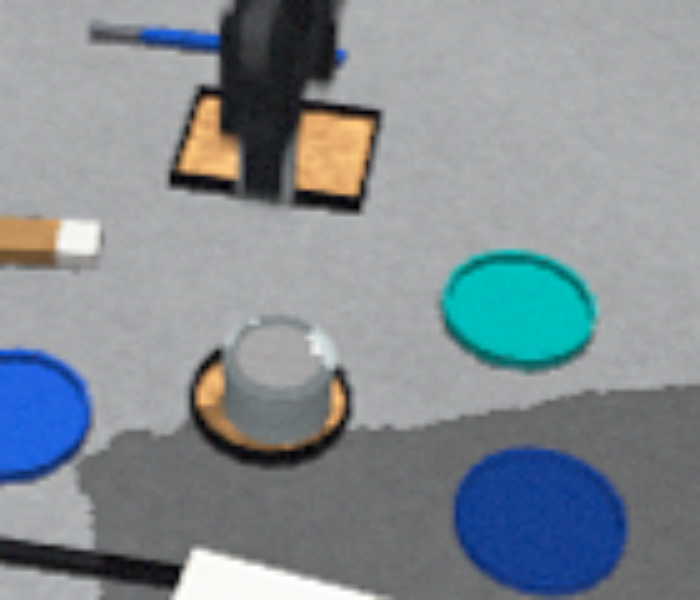

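The tin sits inside the round holder (side view, about (275,385) in the zoom). Next is the note block.

>>> play_rows:
  steps:
    - [[-3,30,0,0,0,-0.5],[-9,75,0,0,0,-1.2],[-15,120,0,0,0,-2],[-20,155,-5,0,0,-2.8],[-22,167,-20,0,0,-2.8],[-22,167,-45,0,0,-2.8],[-22,167,-65,0,0,-2.8],[-22,167,-75,0,0,-2.8],[-22,167,-75,0,0,-2.8]]
  gripper: 1

```text
time_s: 23.98
position: [0.4948, 0.3346, 0.2511]
tool_rot: [0.068, 0.998, 0.001, 0.002]
wrist_force: [0.2, 1.8, 0.7]
opening: 0.0857
```

```bash
python3 - <<'E'
from h import *
st()
p=snap('wrist','w14')
print([proj(p,v/1000).round(0).tolist() for v in verts(76,51,70,70,(494,334.8,-7.8))[::2]])
E
```

```text
t 23.98 pos [494.8 334.6 251.1] jawyaw 82.22 tilt z [ 0.0032  0.0012 -1.    ] F [0.2 1.8 0.7] op 85.7
[[212.0, 172.0], [303.0, 172.0], [217.0, 291.0], [297.0, 291.0]]
```

View pics/w14.png

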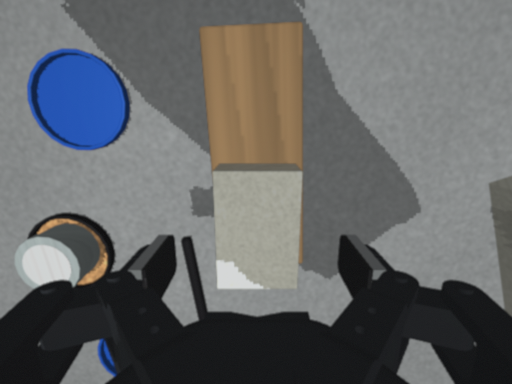

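The note block's edges (212–302, 172–290) match the prediction. Descend and grip.

>>> play_rows:
  steps:
    - [[0,0,-8,0,0.2,0],[-0.5,0,-18,0,0.2,0],[-0.5,0,-26,0,0.2,0],[-0.5,0,-29.5,0,0.2,0],[-0.5,0,-29.5,0,0.2,0]]

```text
time_s: 24.65
position: [0.4945, 0.3348, 0.2222]
tool_rot: [0.068, 0.998, 0.001, 0.0]
wrist_force: [-0.3, -0.2, -0.2]
opening: 0.0858
```

>>> play_rows:
  steps:
    - [[0,0,0,0,0,0],[0,0,0,0,0,0],[0,0,0,0,0,0],[0,0,0,0,0,0],[0,0,0,0,0,0],[0,0,0,0,0,0],[0,0,0,0,0,0]]
  gripper: 0
  grip_force: 40

```text
time_s: 25.52
position: [0.4946, 0.3349, 0.2226]
tool_rot: [0.068, 0.998, 0.001, 0.0]
wrist_force: [-0.8, -0.4, 5.7]
opening: 0.0497
```

>>> play_rows:
  steps:
    - [[0,0,6,0,0,0],[0,0,20,0,0,0],[0,0,40,0,0,0],[0,0,55,0,0,0],[0,0,60,0,0,0],[0,0,60,0,0,0]]

```text
time_s: 26.28
position: [0.4946, 0.3349, 0.2828]
tool_rot: [0.068, 0.998, 0.001, 0.001]
wrist_force: [0.1, 0.0, -0.8]
opening: 0.0499
```

```bash
python3 - <<'E'
from h import *
st()
p=snap('side','s15');im=p['pixels'][180:370,200:380]; cv2.imwrite('pics/s15z.png',cv2.cvtColor(cv2.resize(im,None,fx=3.5,fy=3.1),cv2.COLOR_RGB2BGR))
snap('wrist','w15')
E
```

```text
t 26.27 pos [494.6 334.9 282.8] jawyaw 82.22 tilt z [ 0.0015  0.0024 -1.    ] F [ 0.1  0.  -0.8] op 49.9
```

View pics/s15z.png

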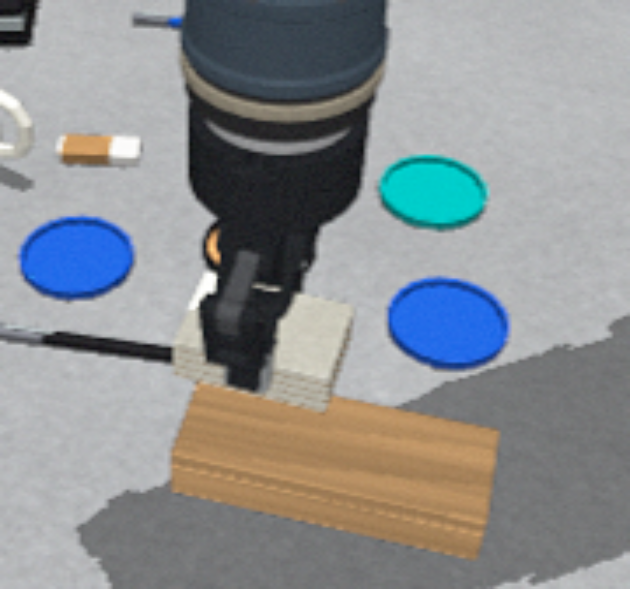

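View pics/w15.png

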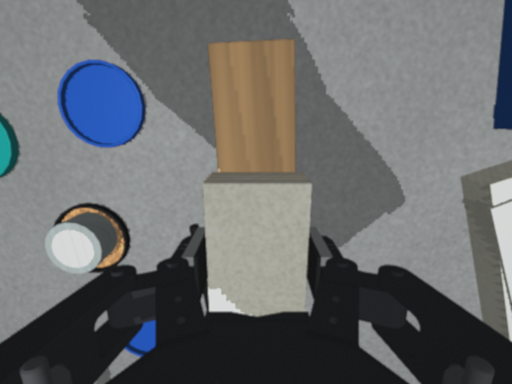

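>>> play_rows:
  steps:
    - [[2,-15,10,0,0,0.3],[6,-50,20,0,0,0.9],[12,-95,25,0,0,1.6],[18,-140,25,0,0,2.4],[24,-185,25,0,0,3.2],[30,-230,25,0,0,4],[36,-275,25,0,0,4.8],[41,-315,25,0,0,5.5],[44,-337,25,0,0,5.8],[44,-339.5,10,0,0,5.8],[44,-339.5,-20,0,0,5.8],[44,-339.5,-30,0,0,5.8]]

```text
time_s: 27.88
position: [0.5372, -0.0045, 0.25]
tool_rot: [0.017, 1.0, 0.001, -0.002]
wrist_force: [-1.2, -0.5, -1.1]
opening: 0.0503
```

>>> play_rows:
  steps:
    - [[0,0,-10,0,0,0],[0,0,-20,0,0,0],[0,0,-20,0,0,0]]

```text
time_s: 28.25
position: [0.5371, -0.0043, 0.2295]
tool_rot: [0.017, 1.0, 0.001, -0.002]
wrist_force: [0.8, -0.6, -1.3]
opening: 0.0501
```

```bash
python3 - <<'E'
from h import *
st()
p=snap('side','s16');im=p['pixels'][140:260,210:350]; cv2.imwrite('pics/s16z.png',cv2.cvtColor(cv2.resize(im,None,fx=5,fy=5),cv2.COLOR_RGB2BGR))
p=snap('wrist','w16')
print([proj(p,v/1000).round(0).tolist() for v in verts(98,73,9,9,(538.5,-4.5,-2))[::2]])
E
```

```text
t 28.25 pos [537.1  -4.3 229.5] jawyaw 88.06 tilt z [-0.0042  0.0019 -1.    ] F [ 0.8 -0.6 -1.3] op 50.1
[[204.0, 151.0], [309.0, 151.0], [210.0, 276.0], [303.0, 276.0]]
```

View pics/s16z.png

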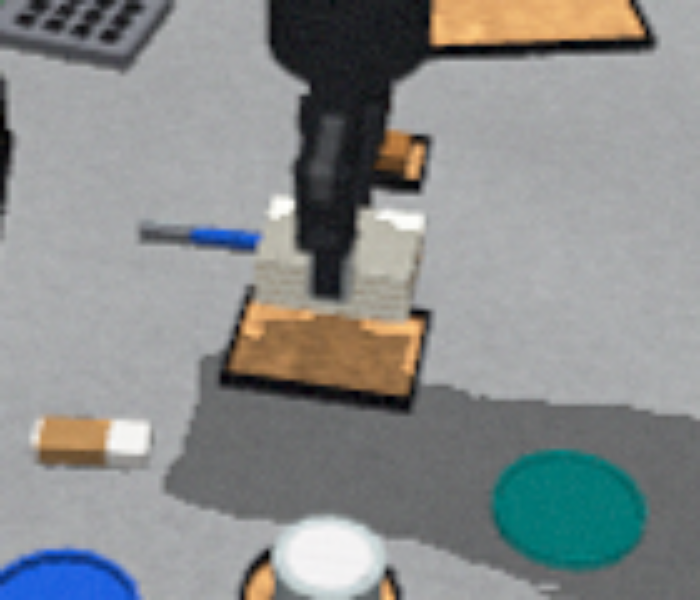

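View pics/w16.png

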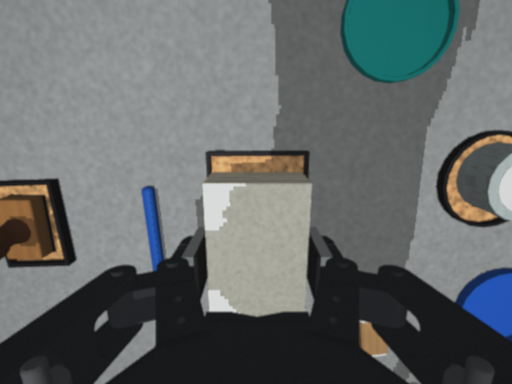

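>>> play_rows:
  steps:
    - [[0.5,0,-10,-0.1,-0.2,0],[1,0,-22,-0.1,-0.2,0],[1,0,-32,-0.1,-0.2,0],[1,0,-38,-0.1,-0.2,0],[1,0,-41,-0.1,-0.2,0],[1,0,-42.5,-0.1,-0.2,0],[1,0,-42.5,-0.1,-0.2,0]]

```text
time_s: 29.22
position: [0.5385, -0.0044, 0.188]
tool_rot: [0.017, 1.0, 0.0, 0.0]
wrist_force: [0.4, -0.5, -1.5]
opening: 0.0501
```

```bash
python3 - <<'E'
from h import *
st()
p=snap('side','s17');im=p['pixels'][140:260,210:350]; cv2.imwrite('pics/s17z.png',cv2.cvtColor(cv2.resize(im,None,fx=5,fy=5),cv2.COLOR_RGB2BGR))
p=snap('wrist','w17')
E
```

```text
t 29.23 pos [538.5  -4.4 188. ] jawyaw 88.05 tilt z [ 9.e-04  2.e-04 -1.e+00] F [ 0.4 -0.5 -1.5] op 50.1
```

View pics/s17z.png

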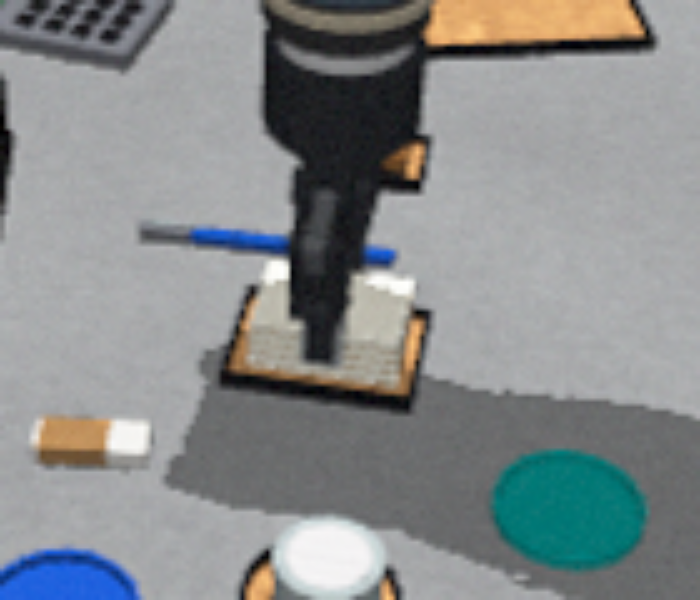

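View pics/w17.png

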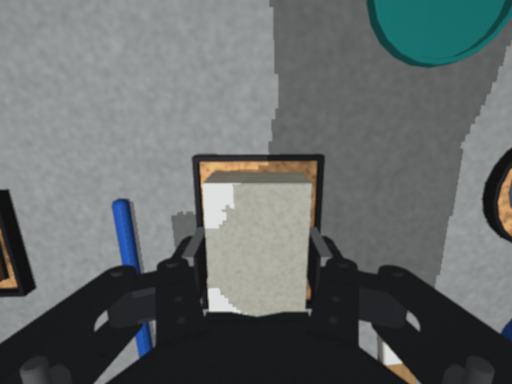

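Centred within the rim. Lower the last 2–3 mm to contact.

>>> play_rows:
  steps:
    - [[0,0,-1,0,0,0],[0,0,-2,0,0,0],[0,0,-2.6,0,0,0],[0,0,-2.6,0,0,0]]

```text
time_s: 29.82
position: [0.5385, -0.0044, 0.1856]
tool_rot: [0.017, 1.0, 0.0, 0.001]
wrist_force: [-0.5, -0.3, 1.0]
opening: 0.0502
```

>>> play_rows:
  steps:
    - [[0,0,-0.5,0,0,0],[0,0,-0.5,0,0,0]]

```text
time_s: 30.08
position: [0.5385, -0.0044, 0.1856]
tool_rot: [0.017, 1.0, 0.0, 0.001]
wrist_force: [-1.3, -0.3, 5.7]
opening: 0.0502
```

>>> play_rows:
  steps:
    - [[0,0,0,0,0,0],[0,0,0,0,0,0],[0,0,0,0,0,0],[0,0,0,0,0,0],[0,0,5,0,0,0],[0,0,25,0,0,0],[0,0,60,0,0,0],[0,0,100,0,0,0],[0,0,120,0,0,0]]
  gripper: 0.8

```text
time_s: 31.2
position: [0.5388, -0.0044, 0.3082]
tool_rot: [0.017, 1.0, 0.0, 0.002]
wrist_force: [0.7, 0.1, -0.3]
opening: 0.0685
```

```bash
python3 - <<'E'
from h import *
st()
p=snap('side','s18');im=p['pixels'][140:370,200:380]; cv2.imwrite('pics/s18z.png',cv2.cvtColor(cv2.resize(im,None,fx=3.2,fy=2.6),cv2.COLOR_RGB2BGR))
q=snap('top','t18')
fit([p],'card_box',160,62,0,40,(455,338,-5))
fit([q],'card_box',160,62,0,40,(455,338,-5))
E
```

```text
t 31.2 pos [538.8  -4.4 308.2] jawyaw 88.05 tilt z [ 4.5e-03  2.0e-04 -1.0e+00] F [ 0.7  0.1 -0.3] op 68.5
card_box 1 views pose [453.2 339.9  -5. ] 1-IoU 0.046
card_box 1 views pose [454.4 339.3  -5.1] 1-IoU 0.039
```

View pics/s18z.png

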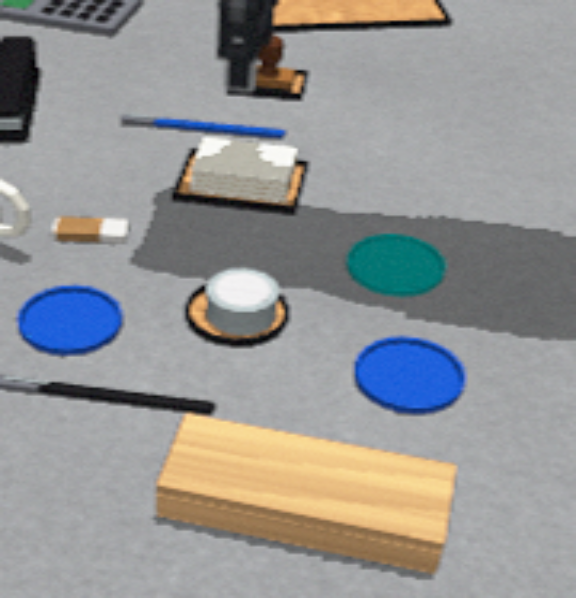

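Note block is seated. Next the card box, at about (454.5, 339), yaw −5°.

>>> play_rows:
  steps:
    - [[-4,18,0,0,0.2,-0.2],[-12,55,0,0,0.2,-0.6],[-23,100,0,0,0.2,-1],[-35,148,0,0,0.2,-1.4],[-47,196,0,0,0.2,-1.8],[-59,244,0,0,0.2,-2.2],[-71,290,0,0,0.2,-2.6],[-80,328,0,0,0.2,-3],[-84,343,-10,0,0.2,-3],[-84,343.5,-35,0,0.2,-3],[-84,343.5,-55,0,0.2,-3],[-84,343.5,-55,0,0.2,-3]]
  gripper: 1

```text
time_s: 32.9
position: [0.4533, 0.3383, 0.2482]
tool_rot: [0.043, 0.999, -0.002, -0.003]
wrist_force: [0.5, 1.2, -0.1]
opening: 0.0856
```

```bash
python3 - <<'E'
from h import *
st()
p=snap('wrist','w19')
print([proj(p,v/1000).round(0).tolist() for v in verts(160,62,40,40,(454.5,339,-5))[::2]])
E
```

```text
t 32.9 pos [453.3 338.3 248.2] jawyaw 85.04 tilt z [-0.0054 -0.0028 -1.    ] F [ 0.5  1.2 -0.1] op 85.6
[[210.0, 103.0], [310.0, 103.0], [219.0, 321.0], [299.0, 321.0]]
```

View pics/w19.png

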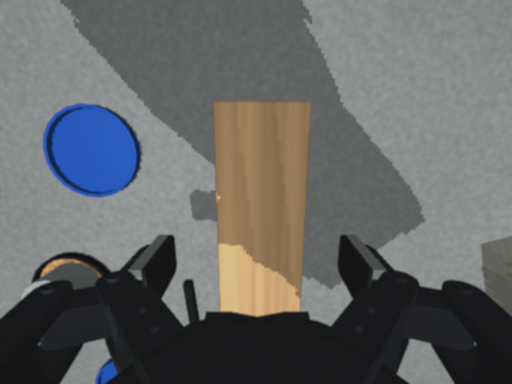

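>>> play_rows:
  steps:
    - [[1,1.5,-10,0.1,-0.3,0],[1,1.5,-25,0.1,-0.3,0],[1,1.5,-42,0.1,-0.3,0],[1,1.5,-55,0.1,-0.3,0],[1,1.5,-61,0.1,-0.3,0],[1,1.5,-62,0.1,-0.3,0],[1,1.5,-62,0.1,-0.3,0]]

```text
time_s: 33.83
position: [0.455, 0.3402, 0.1878]
tool_rot: [0.043, 0.999, 0.0, 0.001]
wrist_force: [0.8, -0.2, -0.1]
opening: 0.0857
```

```bash
python3 - <<'E'
from h import *
st()
p=snap('wrist','w20')
p=snap('side','s20');im=p['pixels'][220:370,210:370]; cv2.imwrite('pics/s20z.png',cv2.cvtColor(cv2.resize(im,None,fx=4,fy=4),cv2.COLOR_RGB2BGR))
E
```

```text
t 33.83 pos [455.  340.2 187.8] jawyaw 85.03 tilt z [ 2.e-03  5.e-04 -1.e+00] F [ 0.8 -0.2 -0.1] op 85.7
```

View pics/w20.png

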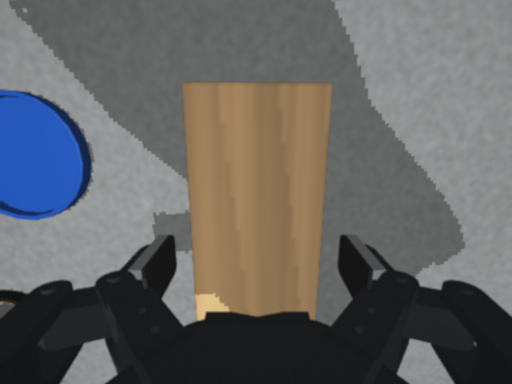

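View pics/s20z.png

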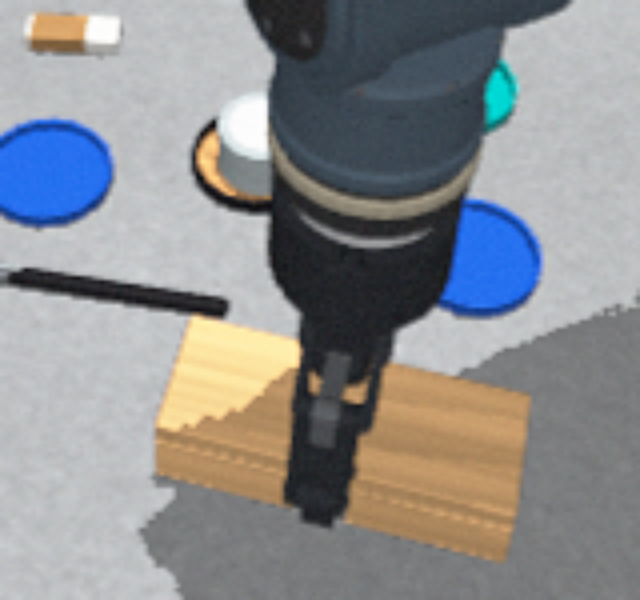

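>>> play_rows:
  steps:
    - [[-1,0,-1,0,0,0],[-2,0,-2,0,0,0],[-2,0,-2,0,0,0]]

```text
time_s: 34.3
position: [0.4529, 0.3402, 0.1859]
tool_rot: [0.043, 0.999, 0.0, 0.001]
wrist_force: [0.2, -0.0, 0.2]
opening: 0.0858
```

>>> play_rows:
  steps:
    - [[0,0,0,0,0,0],[0,0,0,0,0,0],[0,0,0,0,0,0],[0,0,0,0,0,0],[0,0,0,0,0,0],[0,0,0,0,0,0]]
  gripper: 0
  grip_force: 60

```text
time_s: 35.05
position: [0.4529, 0.3402, 0.1862]
tool_rot: [0.043, 0.999, 0.0, 0.001]
wrist_force: [-1.2, -1.7, 5.8]
opening: 0.0611
```

>>> play_rows:
  steps:
    - [[0,0,5,0,0,0],[0,0,15,0,0,0],[0,0,30,0,0,0],[0,0,40,0,0,0],[0,0,40,0,0,0]]

```text
time_s: 35.67
position: [0.4533, 0.3405, 0.2275]
tool_rot: [0.043, 0.999, 0.001, 0.002]
wrist_force: [-0.1, -0.0, -3.2]
opening: 0.0607
```

```bash
python3 - <<'E'
from h import *
st()
p=snap('side','s21');im=p['pixels'][200:370,200:380]; cv2.imwrite('pics/s21z.png',cv2.cvtColor(cv2.resize(im,None,fx=4,fy=3.5),cv2.COLOR_RGB2BGR))
snap('wrist','w21')
E
```

```text
t 35.67 pos [453.3 340.5 227.5] jawyaw 85.04 tilt z [ 0.0041  0.0021 -1.    ] F [-0.1 -0.  -3.2] op 60.7
```

View pics/s21z.png

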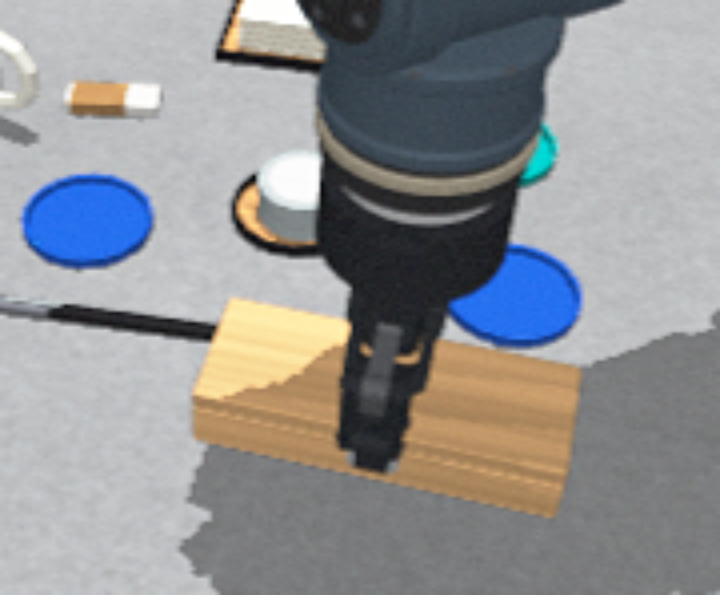

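View pics/w21.png

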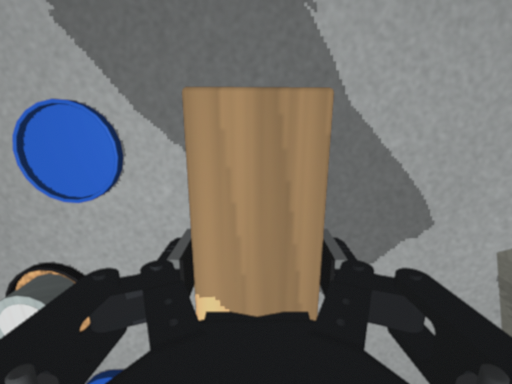

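>>> play_rows:
  steps:
    - [[0,0,20,0,0,0],[0,-5,50,0,0,0],[1,-20,75,0,0,0],[3,-50,85,0,0,1],[5,-90,85,0,0,2],[7,-135,85,0,0,3],[9,-180,85,0,0,4.5],[11,-225,85,0,0,6],[13,-270,85,0,0,7.5],[15,-315,85,0,0,9],[16,-350,85,0,0,10],[16,-360,85,0,0,10]]

```text
time_s: 37.28
position: [0.4686, -0.0215, 0.3109]
tool_rot: [-0.043, 0.999, 0.001, 0.001]
wrist_force: [0.2, -0.1, -2.0]
opening: 0.0608
```

```bash
python3 - <<'E'
from h import *
st()
E
```

```text
t 37.27 pos [468.6 -21.5 310.9] jawyaw 94.9 tilt z [ 0.0016  0.0012 -1.    ] F [ 0.2 -0.1 -2. ] op 60.8
```

>>> play_rows:
  steps:
    - [[0,-20,0,0,0,0.5],[1,-60,0,0,0,2],[2,-105,0,0,0,3.5],[3,-150,0,0,0,5],[5,-195,0,0,0,6.5],[6,-240,0,0,0,8],[7,-285,0,0,0,9.5],[7.5,-318,0,0,0,10.6],[7.5,-330.5,-15,0,0,10.6],[7.5,-330.5,-45,0,0,10.6],[7.5,-330.5,-70,0,0,10.6],[7.5,-330.5,-70,0,0,10.6]]

```text
time_s: 38.78
position: [0.4754, -0.3503, 0.2382]
tool_rot: [-0.135, 0.991, 0.003, -0.001]
wrist_force: [0.2, 0.1, -2.5]
opening: 0.0608
```

```bash
python3 - <<'E'
from h import *
st()
p=snap('side','s22');im=p['pixels'][60:200,220:400]; cv2.imwrite('pics/s22z.png',cv2.cvtColor(cv2.resize(im,None,fx=4,fy=4),cv2.COLOR_RGB2BGR))
p=snap('wrist','w22')
print([proj(p,v/1000).round(0).tolist() for v in verts(182,84,9,9,(476,-352,15.5))[::2]])
p=snap('top','t22');im=p['pixels'][180:300,340:480]; cv2.imwrite('pics/t22z.png',cv2.cvtColor(cv2.resize(im,None,fx=5,fy=5),cv2.COLOR_RGB2BGR))
E
```

```text
t 38.77 pos [ 475.4 -350.3  238.2] jawyaw 105.53 tilt z [-0.003   0.0051 -1.    ] F [ 0.2  0.1 -2.5] op 60.8
[[193.0, 84.0], [315.0, 84.0], [206.0, 311.0], [303.0, 310.0]]
```

View pics/s22z.png

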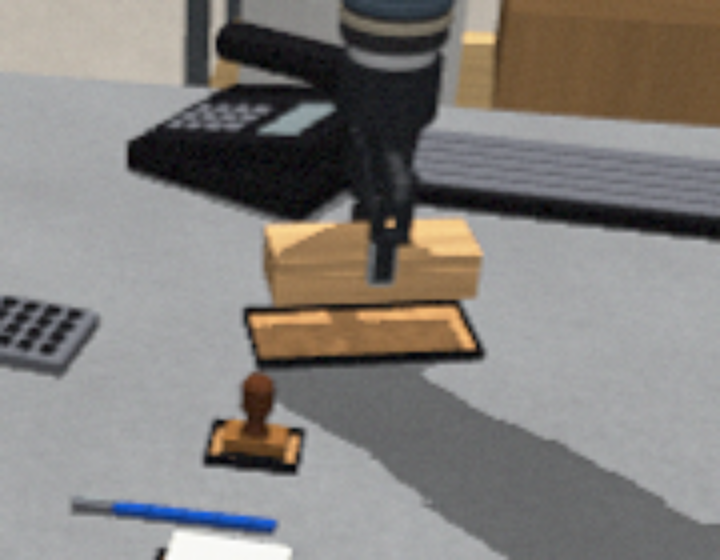

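View pics/w22.png

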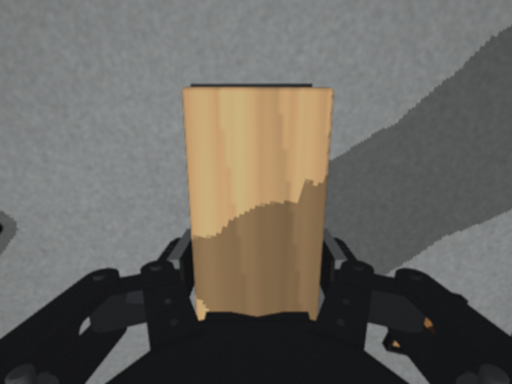

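View pics/t22z.png

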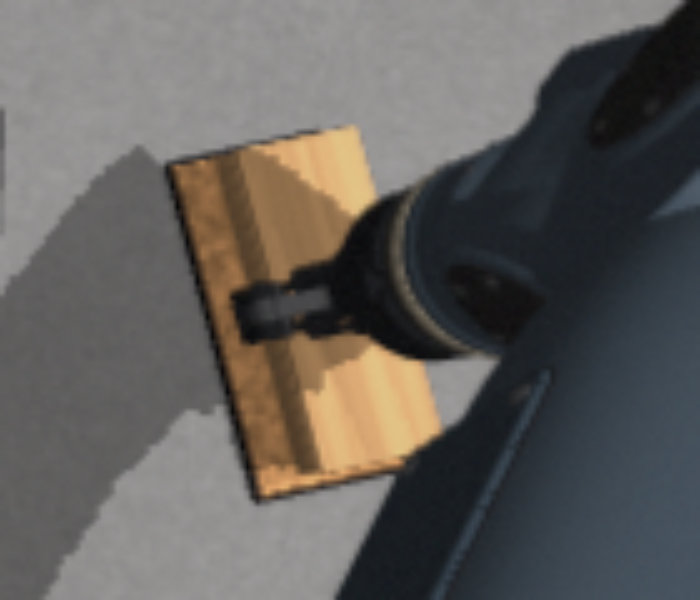

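```bash
python3 - <<'E'
from h import *
p=ctrl.camera('wrist'); s=ctrl.get_state(); T=s['position']*1000
from scipy.spatial.transform import Rotation as R
M=R.from_quat(s['tool_rot']).as_matrix()
G=T+M[:,2]*146.2
# plane through G perpendicular tool z
E=np.array(p['extrinsics']);o=E[:3,3]*1000
for u,v in [(183,88),(333,89),(258,88.5)]:
    d=E[:3,:3]@np.array([(u-p['cx'])/p['fx'],-(v-p['cy'])/p['fy'],-1.]); t=((G-o)@M[:,2])/(d@M[:,2]); X=o+d*t
    print('tool frame',(M.T@(X-T)).round(1), X.round(1))
u=np.array([(pix2plane(p,*a,.009)*1000) for a in [(191,84.5),(312,84.5)]]);print(u.round(1),u.mean(0), u.mean(0)[:2]+91*np.array([np.cos(np.radians(15.5)),np.sin(np.radians(15.5))]))
E
```

```text
tool frame [ 79.7 -28.7 146.2] [ 407.9 -400.7   95.5]
tool frame [ 79.4  30.5 146.2] [ 392.4 -343.5   95.5]
tool frame [ 79.5   0.9 146.2] [ 400.2 -372.1   95.5]
[[ 401.1 -419.5    9. ]
 [ 378.7 -338.8    9. ]] [ 389.92750128 -379.18481348    9.        ] [ 477.61787253 -354.86612125]
```

>>> play_rows:
  steps:
    - [[0.5,-1.5,-5,-0.3,-0.2,0],[1,-3,-14,-0.3,-0.2,0],[1,-3,-24,-0.3,-0.2,0],[1,-3,-32,-0.3,-0.2,0],[1,-3,-37,-0.3,-0.2,0],[1,-3,-39,-0.3,-0.2,0],[1,-3,-39,-0.3,-0.2,0]]

```text
time_s: 39.85
position: [0.4777, -0.3548, 0.2028]
tool_rot: [-0.135, 0.991, -0.003, 0.003]
wrist_force: [-0.3, 0.3, -2.7]
opening: 0.0606
```

```bash
python3 - <<'E'
from h import *
st()
p=snap('side','s23');im=p['pixels'][90:190,230:370]; cv2.imwrite('pics/s23z.png',cv2.cvtColor(cv2.resize(im,None,fx=5,fy=5),cv2.COLOR_RGB2BGR))
p=snap('top','t23');im=p['pixels'][180:300,340:480]; cv2.imwrite('pics/t23z.png',cv2.cvtColor(cv2.resize(im,None,fx=5,fy=5),cv2.COLOR_RGB2BGR))
p=snap('wrist','w23')
E
```

```text
t 39.85 pos [ 477.7 -354.8  202.8] jawyaw 105.53 tilt z [ 0.006  -0.0046 -1.    ] F [-0.3  0.3 -2.7] op 60.6
```

View pics/s23z.png

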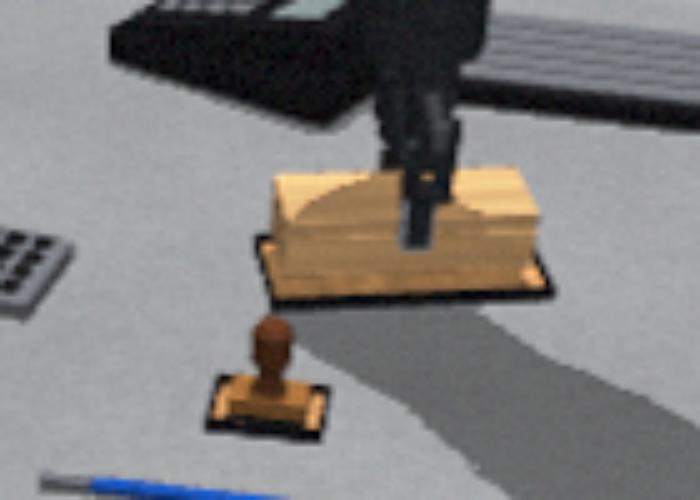

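View pics/t23z.png

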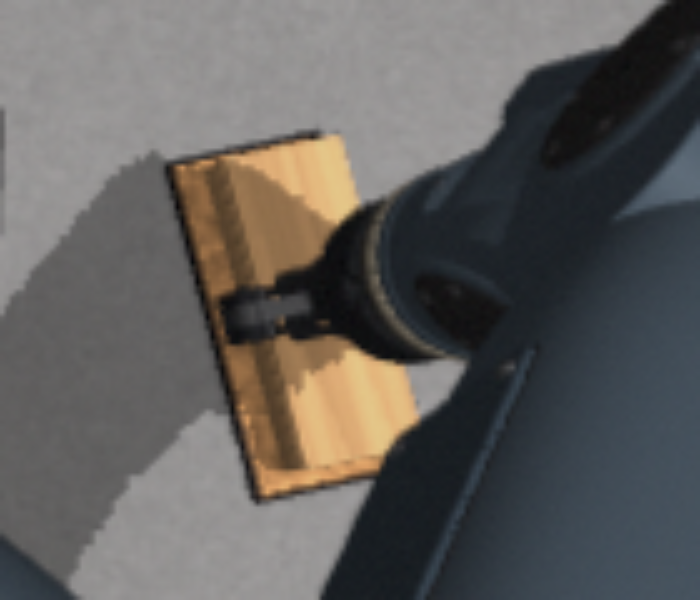

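View pics/w23.png

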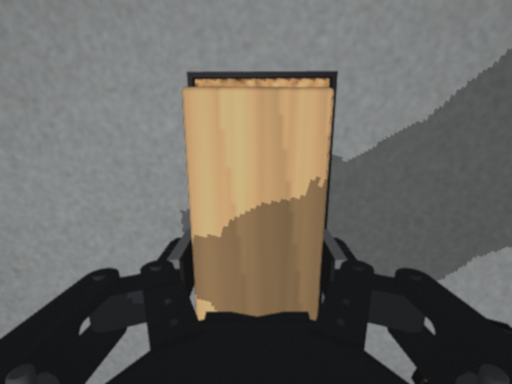

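>>> play_rows:
  steps:
    - [[-0.5,1,0,0.1,0.2,0],[-1,1.5,-1,0.2,0.2,0],[-1,1.5,-2,0.2,0.2,0],[-1,1.5,-3,0.2,0.2,0],[-1,1.5,-3,0.2,0.2,0]]

```text
time_s: 40.62
position: [0.4767, -0.3533, 0.2]
tool_rot: [-0.135, 0.991, -0.001, 0.001]
wrist_force: [-0.4, 0.1, -3.6]
opening: 0.061
```

```bash
python3 - <<'E'
from h import *
st()
p=snap('wrist','w24')
u=np.array([(pix2plane(p,*a,.009)*1000) for a in [(188,72),(337,72)]])
E
```

```text
t 40.62 pos [ 476.7 -353.3  200. ] jawyaw 105.52 tilt z [ 0.0028 -0.0013 -1.    ] F [-0.4  0.1 -3.6] op 61.0
```

View pics/w24.png

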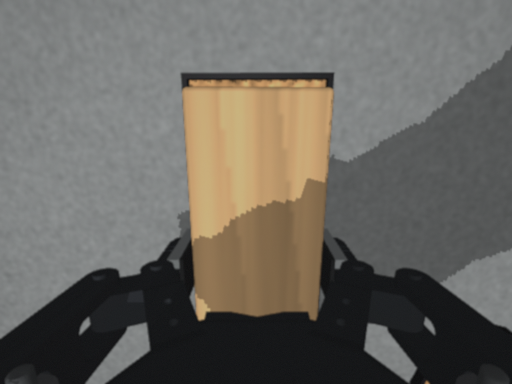

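```bash
python3 - <<'E'
from h import *
from scipy.spatial.transform import Rotation as R
p=ctrl.camera('wrist'); s=ctrl.get_state(); T=s['position']*1000; M=R.from_quat(s['tool_rot']).as_matrix()
X=pix2plane(p,258,73,.009)*1000; print((M.T@(X-T)).round(1))
E
```

```text
[ 92.2   0.8 190.9]
```

>>> play_rows:
  steps:
    - [[-0.5,0,-2,0,0.1,0],[-1,0,-5,0,0.1,0],[-1,0,-8,0,0.1,0],[-1,0,-9.5,0,0.1,0],[-1,0,-9.5,0,0.1,0]]

```text
time_s: 41.35
position: [0.4757, -0.3533, 0.1905]
tool_rot: [-0.135, 0.991, -0.001, 0.0]
wrist_force: [-0.3, -0.3, -3.5]
opening: 0.0609
```

```bash
python3 - <<'E'
from h import *
st()
E
```

```text
t 41.35 pos [ 475.7 -353.3  190.5] jawyaw 105.52 tilt z [ 9.0e-04 -1.2e-03 -1.0e+00] F [-0.3 -0.3 -3.5] op 60.9
```

>>> play_rows:
  steps:
    - [[0,0,-0.7,0,0,0],[0,0,-1.4,0,0,0],[0,0,-1.4,0,0,0]]

```text
time_s: 41.72
position: [0.4757, -0.3533, 0.1893]
tool_rot: [-0.135, 0.991, -0.001, 0.001]
wrist_force: [-0.4, -1.3, 0.6]
opening: 0.0604
```

>>> play_rows:
  steps:
    - [[0,0,-0.4,0,0,0],[0,0,-0.4,0,0,0]]

```text
time_s: 41.98
position: [0.4757, -0.3533, 0.1893]
tool_rot: [-0.135, 0.991, -0.001, 0.001]
wrist_force: [-2.9, 1.0, 5.9]
opening: 0.0604
```

>>> play_rows:
  steps:
    - [[0,0,0,0,0,0],[0,0,0,0,0,0],[0,0,0,0,0,0],[0,0,0,0,0,0],[0,0,5,0,0,0],[0,0,25,0,0,0],[0,0,60,0,0,0],[0,0,100,0,0,0],[0,0,140,0,0,0],[0,0,160,0,0,0]]
  gripper: 1

```text
time_s: 43.22
position: [0.4759, -0.3535, 0.3522]
tool_rot: [-0.135, 0.991, -0.002, 0.002]
wrist_force: [0.1, 0.2, 0.3]
opening: 0.0852
```

```bash
python3 - <<'E'
from h import *
st()
p=snap('side','s25')
snap('wrist','w25')
E
```

```text
t 43.23 pos [ 475.9 -353.5  352.2] jawyaw 105.52 tilt z [ 0.0042 -0.0035 -1.    ] F [0.1 0.2 0.3] op 85.2
```

View pics/s25.png

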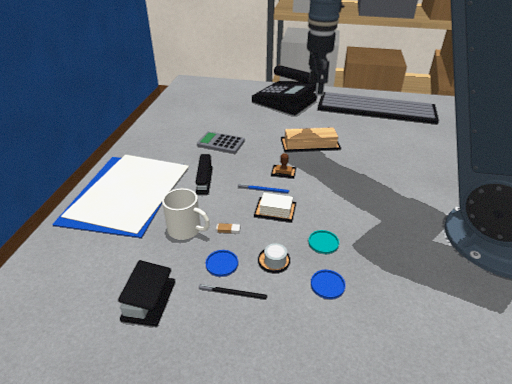

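View pics/w25.png

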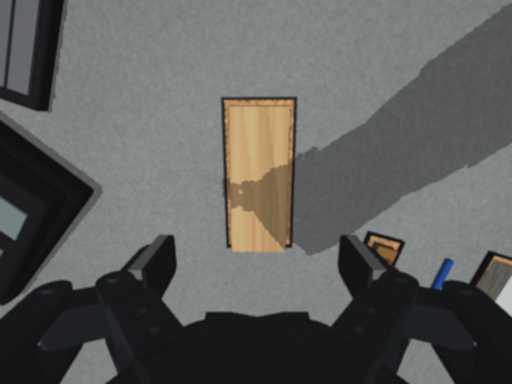

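```bash
python3 - <<'E'
from h import *
p=ctrl.camera('wrist')
w=np.array([pix2plane(p,u,v,.043)[:2]*1000 for u,v in [(227,105.5),(293,106),(285,252),(231,252)]]);print(w.round(1).tolist(),w.mean(0))
h=np.array([pix2plane(p,u,v,.009)[:2]*1000 for u,v in [(221,97.5),(297,97.5),(292,248),(227,248)]]);print(h.round(1).tolist(),h.mean(0))
fit([p],'card_box',160,62,3,43,(476,-353,15.5))
q=ctrl.camera('top');fit([q],'card_box',160,62,3,43,(476,-353,15.5))
im=ctrl.camera('side')['pixels'][115:285,240:355]; cv2.imwrite('pics/s26z.png',cv2.cvtColor(cv2.resize(im,None,fx=5,fy=3.5),cv2.COLOR_RGB2BGR))
E
```

```text
[[406.9, -404.6], [390.1, -342.5], [542.0, -303.9], [558.5, -362.6]] [ 474.35154094 -353.42919875]
[[400.0, -417.0], [377.9, -337.5], [550.3, -288.8], [572.5, -367.7]] [ 475.16904091 -352.72251062]
card_box 1 views pose [ 474.2 -354.2   15.1] 1-IoU 0.024
card_box 1 views pose [ 477.4 -354.1   15.4] 1-IoU 0.161
```

View pics/s26z.png

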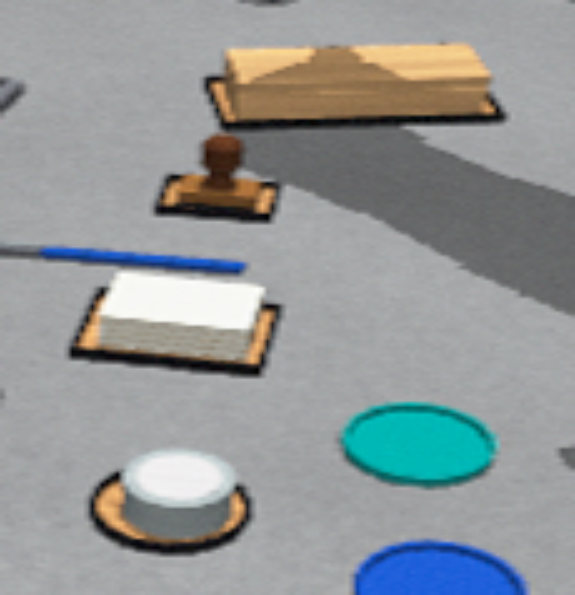

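All four things sit flat inside their rims, centred to about 1 mm for the card box. The mug and stapler look unmoved. Handing in.

```bash
python3 - <<'E'
from h import *
p=ctrl.camera('side')
for t in ['mug','stapler']: print(t,[(np.round(r['position'],3).tolist(),round(r['conf'],2)) for r in ctrl.spot_point(p,t)])
print(ctrl.finish_job()); st()
E
```

```text
mug [([0.751, 0.103, -0.004], 0.89)]
stapler [([0.757, -0.1, 0.004], 0.96)]
the job is handed in; nothing more can be done
None
the job is handed in; nothing more can be done
```

I took the pile apart in the order stamp, tin, note block, card box. Each was lowered until it touched its holder's floor (3–6 N), then released, and the job was handed in at about 43 s.

- **Placing:** The last side and wrist pictures show all four upright and flat inside their black rims. The card box is about 1 mm off its holder's centre by picture corners.
- **Mug and stapler:** They measure where they were at the start, within the networks' error of about 4 mm. The blue and turquoise look-alikes were left alone.
- **Disagreement:** The final top-camera fit of the card box was poor, because the arm seems to have hidden part of it (overlap error 0.16). It still gave a centre within about 3 mm of the wrist view, well inside the 8 mm clearance.
- **Arm tilt:** The tool tilted by up to about 0.4° at times; I corrected this before setting the card box down.

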